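Turn the display carousel and hang the pail on its empty hook

TASK

Turn the blue carousel by its yellow post until its empty hook stands over the red pointer on the foot. Then take the little steel pail by its red grip, hang its bail on that hook and push it down past the sprung catch until it sits fully home on the hook's floor; finish with a firm but gentle push of about 12 N there (25 N would bend it) before you let go. Leave the bowls, the basket and the cup where they are.

Things in the scene. Friction and masses are not known exactly. Their poses are not given: they have to be found in the camera images.
- stand: Fixed foot of the carousel: grey disc, 180 mm across, 12 mm thick, with a steel column. Origin: centre of the underside, on the carousel's upright axis. Its -x axis is the front, marked by a flat red pointer, 30 mm wide, reaching 170 mm out. On the column turns a blue head with four hook arms at right angles; three carry steel pails fixed to it, with grips up to 242 mm high; one is empty.
- stand_axis (a point): Point on the axis, 175 mm above the table: top of the blue head (124 mm across) when lowest. HEIGHTS NOT MEASURED: the head with all its parts may sit 0 to 12 mm higher than stated here (all heights are above the table, for 0), so find it by touch. To turn it: yellow upright post, 14 mm across, 45 mm from the axis, opposite the empty hook, from 170 to 300 mm high.
- stand_front (a point): Middle of the empty hook's valley floor when that hook is over the pointer and the head lowest: 107 mm in front of the axis, 170 mm up (0 to 12 mm higher in truth). Hook: level rod along the radius, 8 mm thick, top at 170 mm; at its end a prong 8 mm thick, 117 mm from the axis, tip at 200 mm. The valley, 12 mm wide, lies between it and a white block (81 to 101 mm from the axis, top 196 mm).
- keeper (a joint): Sprung catch, m: orange ball, 6 mm radius, centre at 185 mm, 5 mm out of the white block into the valley; 0 is out, 0.006 right in. The bail bar, crosswise to the radius, is pushed down past it with about 4 to 11 N; it is first felt about 18 mm above home, then springs out over the bar. The rod below is hard, about 9 N per mm: pail and carousel must not be pressed together with over 25 N.
- crown (a joint): Angle of the head, rad, growing anticlockwise seen from above; turns from -0.6 to 6.9 with friction of about 0.14 N m and stays where it is left. At 0, and again at 6.28, the empty hook stands over the pointer (the stand's -x); at angle q the hook points along the stand's -x turned by q, the yellow post along its +x turned by q.
- tongue (a joint): Orange sprung tongue in the floor of the empty hook's valley, m: 0 is up (4 mm above the rod), 0.004 is flush with the rod. The bail bar pushes it down when it is fully home; the pail's weight keeps it down.
- pail: Loose steel pail, about 220 g, upright. Origin: centre of its underside; z up. Cup 48 mm across below, 60 at the rim, 60 high. A stiff bail of 8 mm bar stands over it in its y-z plane: uprights 60 mm apart, on top a shallow roof, bar centre 130 mm up in the middle, 112 at the sides. Two 7 mm posts (y = -12, +12 mm) carry the red grip: 18 (x) x 32 (y) mm, from 162 to 198 mm.
- bowls: Stack of white bowls, 116 mm across, 64 mm high; leave alone. Origin: centre of underside.
- basket: Red open box, 100 x 140 x 50 mm; leave alone. Origin: centre of underside.
- cup: Steel cup, 72 mm across, 85 mm high; leave alone. Origin: centre of underside.
There are look-alikes about, which are no part of the job. Of the things shaped like the pail, the steel one is meant.

How it is judged:
By the outcome, as a careful person would: the job done as asked, in the order asked, and still so for the second after the job is handed in, with the robot touching nothing.
It also fails if it takes over 67 s, if anything falls off the work surface, if the arm or the gripper's body presses on something with over 40 N, if the wrist force passes 120 N, or if a joint passes its speed limit or range.

ROBOT

A 7-joint arm with a two-finger parallel gripper is mounted at the origin on the work surface. World frame = base frame: x ahead of the robot, y to its left, z up, the work surface at z = 0. Lengths are in m, angles in rad, forces in N, time in s.
With the tool pointing down it reaches from about 0.425 to 0.95 m from the base axis. Payload 16.7 kg.
Tool frame: the origin (TCP) lies on the mounting face of the last link; the fingertips stand 199 mm ahead of it and the grasp point (between the pads) lies 180 mm ahead of it; y points along the fingers, z is the direction in which the jaws open and shut, and the axes are right-handed (so a half turn about y gives the same grasp; the last joint's range is limited). The gripper opens to 94 mm and grips with 3 to 60 N. Pads are 16 mm wide; open, the fingers measure 119 mm over their backs; the gripper's body (75 mm by 177 mm) begins 78 mm behind the grasp point.
Start: joints at [0.971, 0.426, 0.074, 1.606, -0.034, 1.111, -0.067], TCP at [0.294, -0.608, 0.405] pointing down, gripper open.
Joint ranges: [-2.85, 2.85], [-0.5, 2.14], [-1.23, 1.37], [0.21, 2.46], [-1.02, 4.16], [0.16, 2.05], [-2.73, 2.73]. Speed limits (rad/s): [1.89, 1.89, 2.39, 2.39, 3.01, 3.01, 3.01].

INTERFACE

Orientations are given as a unit quaternion [w, x, y, z].
In Python, from bench import bot gives the robot as it stands.
- The arm moves only by the tool arm_command, never from a script. Its arguments are lists of equal length, an entry for each row: "slide": the shift along the tool's x, y, z in cm, a list of three; "yaw": the turn about the tool's y in degrees; "jaw": the finger opening in cm, from 0 to 9.4. In form: {"slide": [[x, y, z], ...], "yaw": [yaw, ...], "jaw": [jaw, ...]}. A call has exactly 5 rows; each row is the pose to reach, as a shift and turn from the pose commanded when the call began, along the tool's axes at that moment; what a row does not reach only later rows make up. A row lasts 1/12 s, in which the tool goes at most 41.7 mm and 7.16 degrees, less where a joint would pass 70% of its speed; a pose out of reach is approached as far as the arm can. A call with a gripper value outside its range is refused whole. The fingers move at their own pace and stop on an object; "grip_force" is the grip in N (left out, the last holds). Time passes only in rows, so rows that repeat a pose let the fingers close, or fill a call up. It gives the time, the measured TCP pose, the force and the opening at its end, in the units of the state.
- bot.observe(): the state, without advancing time (a new reading comes with each control period).
- bot.capture(name): name is "scene" or "top" or "wrist"; returns the picture (480x640x3 uint8, red, green, blue); there is no depth.
- bot.camera_model(name): a dict with "fx", "fy", "cx", "cy" (pixels), "xyz" and "orientation" of the camera in the world. Camera axes: x right, y down, z forward; pixel columns grow to the right and rows downward; lengths in m; the calibration is good to about 2 mm. A picture is of the moment at which its call begins: read the wrist's pose just before it. camera_model takes no time and is no camera call; for the wrist camera it gives the pose at the moment of the call.
- bot.close_job(): hands the job in, once; it reports no verdict.
Trained networks look in the newest picture that a camera, given by its name, has taken for a name from the list of things; names that differ only in an ending like _2 or _b are one class to them, and where a whole thing is asked for, a point or a joint stands for the part that bears it (a point fixed in the world has none). Each returns a list of dicts, best first, with "conf" (0 to 1); they miss things now and then, are a little off and sometimes report something else, mostly with a low value. They report only what shows in the picture. A call takes as long as a camera call. They do not tell look-alikes from the thing itself.
- bot.spot_in(camera, name): "position" ([x, y, z] in m, in world coordinates, good to about 4 mm: the middle of the surface that is visible of it).
- bot.silhouettes(camera, name): "mask" (480x640 bool, what is visible of it).
- bot.pinpoint(camera, name): "position" ([x, y, z] in m, in world coordinates, good to about 4 mm: a listed point, or the origin of a listed thing).
The state is a dict: "time_s": time; "q": joint angles; "dq": joint speeds; "tau": joint torques, N m; "tcp_pos": TCP position; "orientation": TCP orientation; "ft_force": force on the tool from outside, world axes, zero at the start; "ft_torque": the same for the moment, N m; "opening": opening from 0.0 (shut) to 1.0 (fully open).
Only numpy, scipy, OpenCV 4.12 (cv2) and the standard library are available. Lean on these libraries where they do the work, as an engineer would, in place of code of your own. Each camera call takes 0.05 s, during which the arm holds its last target.

## Working session

There is one attempt and no reset: what is moved stays moved. The work goes in short steps, Python scripts to look and compute and a tool call to move; the robot and the scene stay as the last step left them, time stands still between calls to the robot, and variables do not carry over. Pictures are saved under pics/ and viewed, and the job is handed in when it is done.

Besides the shell and the picture viewer there is one more tool, called after "Call:" as name(argument=value, ...) on one line, values as JSON. arm_command: Moves the arm, as the interface text tells. Its arguments: {"type":"object","properties":{"slide":{"type":"array"},"yaw":{"type":"array"},"jaw":{"type":"array"},"grip_force":{"type":"number"}},"required":["slide","yaw","jaw"]}

```bash
ls -la; mkdir -p pics
python3 - <<'E'
from bench import bot
import cv2, numpy as np
s=bot.observe()
for k in s: print(k, np.round(s[k],4))
for n in ("scene","top","wrist"):
    im=bot.capture(n); cv2.imwrite(f"pics/{n}0.png",im[:,:,::-1])
    m=bot.camera_model(n); print(n,{k:np.round(v,4) for k,v in m.items()})
E
```

```text
total 12
drwxr-xr-x  3 agent agent 4096 Dec  7 03:50 .
drwxr-xr-x 23 root  root  4096 Dec  7 03:50 ..
drwxr-xr-x  2 agent agent 4096 Dec  7 03:50 pics
time_s 0.0
q [ 0.9705  0.4268  0.0738  1.6066 -0.0341  1.1108 -0.0671]
dq [-0.0003  0.0007 -0.0009  0.0014  0.0003 -0.0006  0.0005]
tau [-0.00000e+00 -9.35825e+01  3.66710e+00 -4.54195e+01 -4.88000e-02
  1.99000e-02  2.00000e-04]
tcp_pos [ 0.294  -0.6074  0.4039]
orientation [ 0.1579 -0.1582  0.6897 -0.6888]
ft_force [ 0.6495 -0.3717 -0.0166]
ft_torque [ 0.0311  0.0179 -0.0295]
opening 1.005
scene {'fx': np.float64(467.2622), 'fy': np.float64(467.2622), 'cx': np.float64(314.7812), 'cy': np.float64(235.123), 'xyz': array([0.9386, 0.0935, 1.1262]), 'orientation': array([-0.1294,  0.5947,  0.773 , -0.179 ])}
top {'fx': np.float64(507.1742), 'fy': np.float64(507.1742), 'cx': np.float64(315.4484), 'cy': np.float64(235.5847), 'xyz': array([ 0.3376, -0.0338,  1.2428]), 'orientation': array([ 0.0399, -0.6991,  0.7124, -0.0454])}
wrist {'fx': np.float64(416.9462), 'fy': np.float64(416.9462), 'cx': np.float64(320.4992), 'cy': np.float64(239.4992), 'xyz': array([ 0.3586, -0.5758,  0.3842]), 'orientation': array([ 0.1065,  0.8406, -0.5268, -0.0673])}
```

View pics/scene0.png

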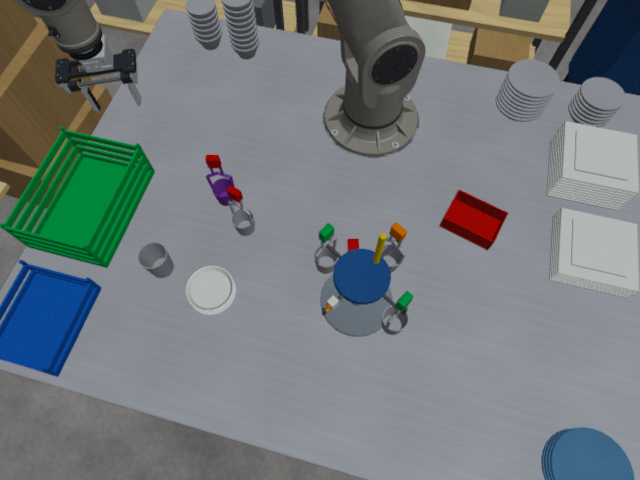

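View pics/top0.png

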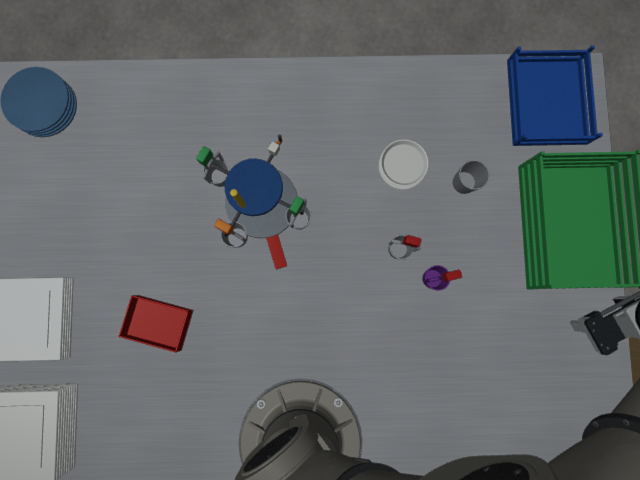

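View pics/wrist0.png

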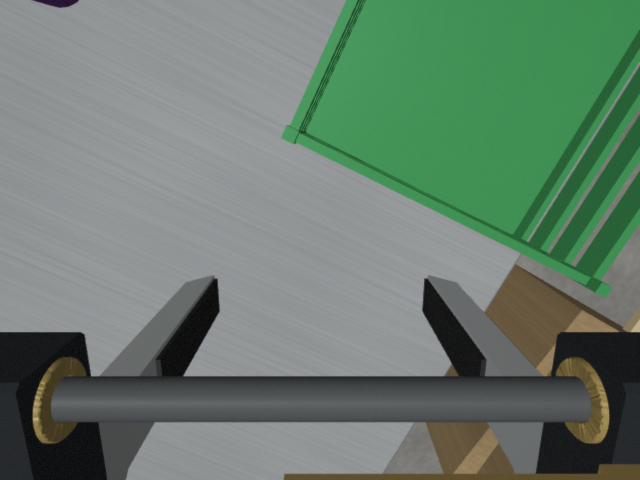

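The scene shows the carousel at scene px (362,280) with its empty hook (white block at (332,302)) pointing away from the robot. The steel pail is at (242,215), next to a purple look-alike at (222,190). In the top view the pointer is at (277,252), the yellow post at (235,193) and the steel pail at (400,247).

```bash
cat > h.py <<'E'
from bench import bot
import cv2, numpy as np
from scipy.spatial.transform import Rotation as R
def rot(q): return R.from_quat([q[1],q[2],q[3],q[0]])
def proj(cam,P,m=None):
    m=m or bot.camera_model(cam); p=rot(m["orientation"]).inv().apply(np.atleast_2d(P)-m["xyz"])
    return np.c_[m["fx"]*p[:,0]/p[:,2]+m["cx"], m["fy"]*p[:,1]/p[:,2]+m["cy"]]
def ray(cam,uv,z,m=None):
    m=m or bot.camera_model(cam); d=rot(m["orientation"]).apply([(uv[0]-m["cx"])/m["fx"],(uv[1]-m["cy"])/m["fy"],1])
    return m["xyz"]+d*(z-m["xyz"][2])/d[2]
def snap(cam,name):
    im=bot.capture(cam); cv2.imwrite(f"pics/{name}.png",im[:,:,::-1]); return im
def crop(im,box,name,f=None):
    u0,v0,u1,v1=box; c=im[v0:v1,u0:u1,::-1]; f=f or min(780/(u1-u0),580/(v1-v0))
    cv2.imwrite(f"pics/{name}.png",cv2.resize(c,None,fx=f,fy=f,interpolation=cv2.INTER_CUBIC))
def st():
    s=bot.observe(); print("t",round(s["time_s"],3),"tcp",np.round(s["tcp_pos"],4),"f",np.round(s["ft_force"],2),"tq",np.round(s["ft_torque"],2),"op",round(float(s["opening"]),3)); 
    print(np.round(rot(s["orientation"]).as_matrix(),3).tolist(), "q",np.round(s["q"],3)); return s
E
python3 - <<'E'
from h import *
s=st()
import os
for c in ("top","scene"):
    for n in ("stand","stand_axis","pail","cup","bowls","basket","crown"):
        try:
            r=bot.pinpoint(c,n); print(c,n,[(np.round(x["position"],4).tolist(),round(x["conf"],2)) for x in r][:4])
        except Exception as e: print(c,n,e)
im=cv2.imread("pics/top0.png")[:,:,::-1]
crop(im,(180,120,340,280),"topcrop0"); crop(im,(360,200,480,310),"pailcrop0")
im=cv2.imread("pics/scene0.png")[:,:,::-1]
crop(im,(290,200,440,350),"scenecrop0")
print(bot.observe()["time_s"])
E
```

```text
t 0.15 tcp [ 0.294  -0.6074  0.4041] f [0.04 0.05 0.04] tq [ 0.   -0.01 -0.02] op 0.999
[[-0.9, -0.0, 0.436], [-0.436, 0.001, -0.9], [0.0, -1.0, -0.001]] q [ 0.97   0.427  0.074  1.606 -0.034  1.111 -0.067]
top stand [([0.5727, 0.0869, -0.0026], 0.72)]
top stand_axis [([0.5726, 0.0871, 0.1769], 0.84)]
top pail [([0.4534, -0.2458, -0.0007], 0.71), ([0.3753, -0.3285, 0.001], 0.66)]
top cup [([0.6094, -0.4212, -0.0041], 0.82)]
top bowls [([0.6533, -0.2526, 0.0001], 0.63)]
top basket [([0.283, 0.3321, 0.003], 0.59)]
top crown it knows: basket, bowls, cup, pail, stand, stand_axis, stand_front
scene stand [([0.5744, 0.0853, -0.0003], 0.68)]
scene stand_axis [([0.5703, 0.0867, 0.174], 0.96)]
scene pail [([0.3764, -0.3281, -0.0013], 0.79), ([0.4471, -0.2459, -0.0003], 0.6)]
scene cup [([0.6191, -0.4208, -0.0025], 0.56)]
scene bowls [([0.6518, -0.256, -0.0055], 0.96)]
scene basket [([0.2827, 0.3341, -0.0002], 0.92)]
scene crown it knows: basket, bowls, cup, pail, stand, stand_axis, stand_front
0.75
```

View pics/topcrop0.png

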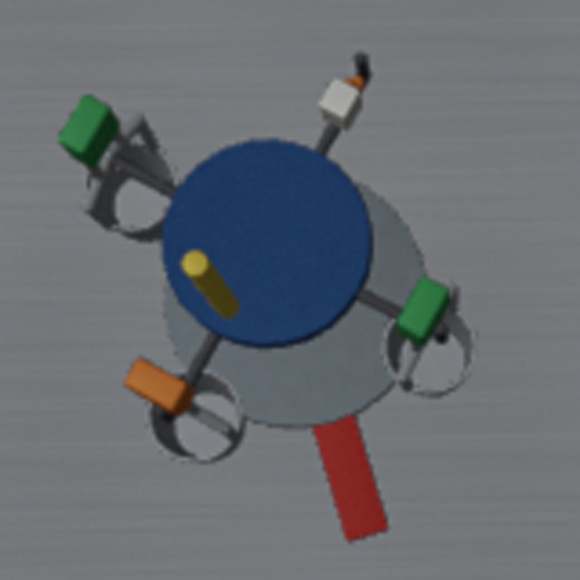

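View pics/pailcrop0.png

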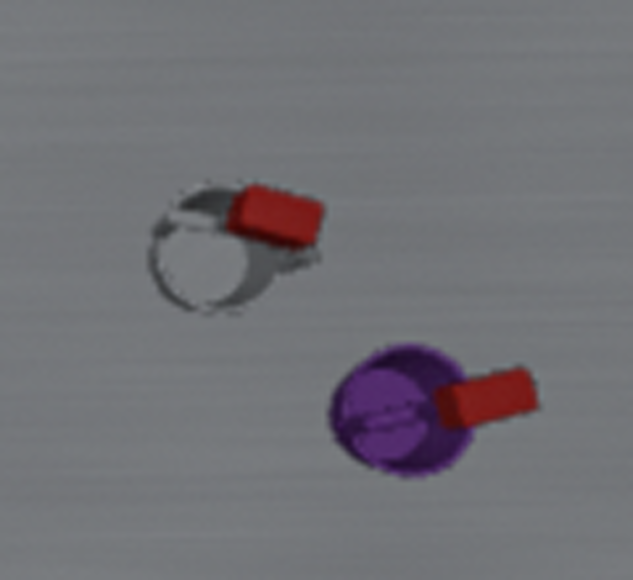

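View pics/scenecrop0.png

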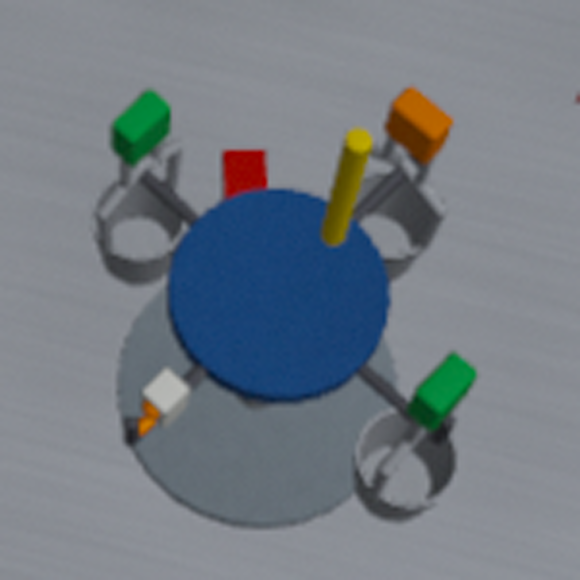

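```bash
cat > m1.py <<'E'
from h import *
from scipy.optimize import least_squares
T=cv2.imread("pics/top0.png"); S=cv2.imread("pics/scene0.png")
def mask(im,box,lo,hi):
    h=cv2.cvtColor(im,cv2.COLOR_BGR2HSV); m=cv2.inRange(h,lo,hi); z=np.zeros_like(m); u0,v0,u1,v1=box; z[v0:v1,u0:u1]=m[v0:v1,u0:u1]; return z
def blobs(m,k=2):
    n,l,s,c=cv2.connectedComponentsWithStats(m); o=np.argsort(-s[1:,4])[:k]+1
    return [(c[i],s[i],l==i) for i in o]
RED=((0,150,60),(6,255,255)); BLUE=((100,130,50),(125,255,255)); YEL=((22,120,60),(32,255,255))
def tri(uvT,uvS,cams=("top","scene")):
    f=lambda p: np.r_[(proj("top",p)-uvT).ravel(),(proj("scene",p)-uvS).ravel()]
    r=least_squares(f,[.5,0,.1]); return r.x, np.abs(r.fun).max()
if __name__=="__main__":
    bt=blobs(mask(T,(210,140,300,230),*BLUE),1)[0]; bs=blobs(mask(S,(320,240,410,310),*BLUE),1)[0]
    def ell(b):
        c=max(cv2.findContours(b[2].astype(np.uint8),cv2.RETR_EXTERNAL,cv2.CHAIN_APPROX_NONE)[0],key=len); return cv2.fitEllipse(cv2.convexHull(c))
    et,es=ell(bt),ell(bs); print(et,es)
    print("axis",tri(et[0],es[0]), [ray("top",et[0],z)[:2].round(4) for z in (.175,.187)])
    for n,im,box in (("top",T,(260,215,300,280)),("scene",S,(340,230,365,256))):
        b=blobs(mask(im,box,*RED),1)[0]; uv=np.argwhere(b[2])[:,::-1]
        P=np.array([ray(n,p,.012)[:2] for p in uv]); c=P.mean(0); w,V=np.linalg.eigh(np.cov((P-c).T)); print("pointer",n,c,np.sqrt(12*w),V[:,1])
    for n,im,box in (("top",T,(220,180,250,212)),("scene",S,(370,228,392,270))):
        b=blobs(mask(im,box,*YEL),1)[0]; print("post",n,b[0],b[1])
    for n,im,box in (("top",T,(395,225,430,260)),("scene",S,(222,180,247,206))):
        b=blobs(mask(im,box,*RED),1)[0]; print("grip",n,b[0],b[1])
E
python3 m1.py
```

```text
((253.1018524169922, 186.73582458496094), (56.139652252197266, 57.178550720214844), 74.95499420166016) ((361.4883117675781, 276.0346374511719), (54.26472091674805, 57.30146789550781), 108.08287811279297)
axis (array([0.57403434, 0.08743029, 0.17935898]), np.float64(0.13334606612835387)) [array([0.5749, 0.0882]), array([0.5723, 0.0868])]
pointer top [0.44949493 0.05121193] [0.02775737 0.07913362] [-0.96179335 -0.27377646]
pointer scene [0.42731991 0.04375892] [0.0267122  0.02981958] [-0.92079781  0.39004026]
post top [237.30769231 197.54700855] [230 189  15  18 117]
post scene [379.40883978 247.22099448] [374 233  12  30 181]
grip top [411.88721805 240.44360902] [403 235  18  12 133]
grip scene [234.5037594  193.30827068] [228 186  14  16 133]
```

Run:
```python
from m1 import *
A=np.array([.574,.0874])
# grip: fit box (18x32x36) by silhouette projection in both images
def fitgrip():
    gt=blobs(mask(T,(395,225,430,260),*RED),1)[0][2]; gs=blobs(mask(S,(222,180,247,206),*RED),1)[0][2]
    box=np.array([[a*.009,b*.016,z] for a in(-1,1) for b in(-1,1) for z in(.162,.198)])
    def cost(p,full=False):
        c,s=np.cos(p[2]),np.sin(p[2]); X=box.copy(); X[:,:2]=box[:,:2]@np.array([[c,s],[-s,c]])+p[:2]
        e=0
        for n,g in(("top",gt),("scene",gs)):
            h=cv2.convexHull((proj(n,X)*16).round().astype(np.int32)); m=np.zeros((480*1,640),np.uint8)
            cv2.fillConvexPoly(m,h,255,cv2.LINE_AA,4); e+=np.abs(m/255.-g).sum()
        return e
    from scipy.optimize import differential_evolution
    r=differential_evolution(cost,[(.42,.48),(-.28,-.22),(-np.pi/2,np.pi/2)],seed=1,popsize=20,maxiter=80,tol=1e-6)
    return r.x,r.fun
x,f=fitgrip(); print("grip",x.round(4),np.degrees(x[2]),f, "yaxis deg",np.degrees(x[2])+90)
for z in (.300,.304,.312):
    p=ray("top",(233.8,192.5),z)[:2]; d=p-A; print("post",z,p.round(4),np.hypot(*d).round(4),np.degrees(np.arctan2(d[1],d[0])).round(1))
for z in (.196,.2):
    p=ray("top",(273.8,148.4),z)[:2]; d=p-A; print("block",z,p.round(4),np.hypot(*d).round(4),np.degrees(np.arctan2(d[1],d[0])).round(1))
p=ray("scene",(362/3.867/1+290-0,140/3.867+200),.302)[:2]; print(p)
d=p-A; print(np.hypot(*d),np.degrees(np.arctan2(d[1],d[0])))
```

```text
Traceback (most recent call last):
  File "h.py", line 6, in proj
    m=m or bot.camera_model(cam); p=rot(m["orientation"]).inv().apply(np.atleast_2d(P)-m["xyz"])
           ~~~~~~~~~~~~~~~~^^^^^
ValueError: time passes only in moves, steps and waits
```

```bash
sed -i 's/^def proj/_c={}\ndef cm(n):\n    if n=="wrist": return bot.camera_model(n)\n    if n not in _c: _c[n]=bot.camera_model(n)\n    return _c[n]\ndef proj/; s/m=m or bot.camera_model(cam)/m=m or cm(cam)/' h.py
cat > g.py <<'E'
from m1 import *
from scipy.optimize import differential_evolution
def fitbox(items,box,bounds):
    "items: (cam model, mask)"
    def cost(p):
        c,s=np.cos(p[2]),np.sin(p[2]); X=box.copy(); X[:,:2]=box[:,:2]@np.array([[c,s],[-s,c]])+p[:2]
        if len(p)>3: X[:,2]+=p[3]
        e=0
        for cmod,g in items:
            h=cv2.convexHull((proj("",X,cmod)*16).round().astype(np.int32)); m=np.zeros((480,640),np.uint8)
            cv2.fillConvexPoly(m,h,255,cv2.LINE_AA,4); e+=np.abs(m/255.-g).sum()
        return e
    r=differential_evolution(cost,bounds,seed=1,popsize=15,maxiter=60,tol=1e-6); return r.x,r.fun
GRIP=np.array([[a*.009,b*.016,z] for a in(-1,1) for b in(-1,1) for z in(.162,.198)])
E
python3 - <<'E'
from g import *
A=np.array([.574,.0874])
gt=blobs(mask(T,(395,225,430,260),*RED),1)[0][2]; gs=blobs(mask(S,(222,180,247,206),*RED),1)[0][2]
for it in ([(cm("top"),gt),(cm("scene"),gs)],[(cm("top"),gt)],[(cm("scene"),gs)]):
    x,f=fitbox(it,GRIP,[(.42,.48),(-.28,-.22),(-np.pi/2,np.pi/2)])
    print("grip",x.round(4),np.degrees(x[2]),f)
for z in (.300,.304,.312):
    p=ray("top",(233.8,192.5),z)[:2]; d=p-A; print("post",z,p.round(4),np.hypot(*d).round(4),np.degrees(np.arctan2(d[1],d[0])).round(1))
for z in (.196,.2):
    p=ray("top",(273.8,148.4),z)[:2]; d=p-A; print("block",z,p.round(4),np.hypot(*d).round(4),np.degrees(np.arctan2(d[1],d[0])).round(1))
p=ray("scene",(357/3.867+290,140/3.867+200),.304)[:2]; print(p)
d=p-A; print(np.hypot(*d),np.degrees(np.arctan2(d[1],d[0])))
E
```

```text
grip [ 0.4507 -0.2448 -0.7683] -44.0209329440273 190.27450980392157
grip [ 0.4517 -0.2466  0.0707] 4.048550801274691 88.74117647058823
grip [ 0.4486 -0.2462 -0.8044] -46.08650105430932 82.8549019607843
post 0.3 [0.5367 0.1104] 0.0438 148.3
post 0.304 [0.5359 0.1098] 0.0442 149.6
post 0.312 [0.5342 0.1086] 0.0451 152.0
block 0.196 [0.6524 0.0416] 0.0908 -30.3
block 0.2 [0.6512 0.0413] 0.09 -30.9
[0.53135683 0.10917047]
0.047878944613545506 152.95448222440825
```

```bash
cat >> h.py <<'E'
def to(P,yaw_world_jaw=None,n=5):
    "slide (cm) in tool axes for world TCP target(s); jaw dir angle optional -> yaw deg"
    s=bot.observe(); Rm=rot(s["orientation"]).as_matrix()
    for p in np.atleast_2d(P): print("slide",((p-s["tcp_pos"])@Rm*100).round(2).tolist(),"dist mm",round(1000*np.linalg.norm(p-s["tcp_pos"]),1))
    a=np.degrees(np.arctan2(Rm[1,2],Rm[0,2])); print("jaw dir now",a.round(2), "tool x dir",np.degrees(np.arctan2(Rm[1,0],Rm[0,0])).round(2))
    if yaw_world_jaw is not None:
        d=(yaw_world_jaw-a+90)%180-90; print("yaw to go", round(-d,2), "(alt",round(-d+180 if -d<0 else -d-180,2),")")
E
python3 - <<'E'
from h import *
to([[.536,.1095,.52],[.536,.1095,.465]])
E
```

```text
slide [-53.01, -11.53, -54.01] dist mm 765.5
slide [-53.01, -6.03, -54.01] dist mm 759.2
jaw dir now -64.18 tool x dir -154.18
```

Call:
arm_command(slide=[[-2.6,-1.6,-2.7],[-5.2,-3.2,-5.4],[-7.8,-4.8,-8.1],[-10.4,-6.4,-10.8],[-13.0,-8.0,-13.5]], yaw=[0,0,0,0,0], jaw=[9.4,9.4,9.4,9.4,9.4])

```text
time_s: 1.17
tcp_pos: [0.3524, -0.4276, 0.4854]
orientation: [-0.158, 0.158, -0.689, 0.689]
ft_force: [0.6, -0.3, -0.2]
opening: 0.997
```

Call:
arm_command(slide=[[-2.8,-0.6,-2.9],[-5.6,-1.2,-5.8],[-8.4,-1.8,-8.7],[-11.2,-2.4,-11.6],[-14.0,-3.0,-14.5]], yaw=[0,0,0,0,0], jaw=[9.4,9.4,9.4,9.4,9.4])

```text
time_s: 1.58
tcp_pos: [0.4151, -0.2359, 0.5153]
orientation: [-0.158, 0.158, -0.689, 0.689]
ft_force: [1.0, -0.5, 0.2]
opening: 0.997
```

Call:
arm_command(slide=[[-2.8,0,-2.9],[-5.6,0,-5.8],[-8.4,0,-8.7],[-11.2,0,-11.6],[-14.0,0,-14.5]], yaw=[0,0,0,0,0], jaw=[9.4,9.4,9.4,9.4,9.4])

```text
time_s: 2.0
tcp_pos: [0.4779, -0.0444, 0.5151]
orientation: [-0.158, 0.158, -0.689, 0.689]
ft_force: [1.2, -0.9, -0.4]
opening: 1.0
```

Run:
```python
from h import *
st(); to([[.536,.1095,.52],[.536,.1095,.465]])
```

```text
t 2.0 tcp [ 0.4779 -0.0444  0.5151] f [ 1.17 -0.87 -0.37] tq [-0.08 -0.05 -0.04] op 1.0
[[-0.9, 0.001, 0.435], [-0.435, -0.0, -0.9], [-0.001, -1.0, 0.001]] q [ 0.329  0.034 -0.378  1.862  0.013  1.247 -1.172]
slide [-11.93, -0.49, -11.32] dist mm 164.6
slide [-11.93, 5.01, -11.33] dist mm 171.9
jaw dir now -64.18 tool x dir -154.18
```

Call:
arm_command(slide=[[-2.8,0,-2.7],[-5.6,0,-5.4],[-8.4,0,-8.1],[-11.0,0,-10.4],[-11.9,-0.4,-11.3]], yaw=[0,0,0,0,0], jaw=[9.4,9.4,9.4,9.4,9.4])

```text
time_s: 2.42
tcp_pos: [0.5364, 0.1116, 0.5182]
orientation: [0.159, -0.16, 0.689, -0.688]
ft_force: [-0.7, 0.6, -0.6]
opening: 1.001
```

Run:
```python
from h import *
im=snap("wrist","w1"); st()
m=cm("wrist"); print(proj("wrist",[[.536,.1095,.304]],m))
im=snap("top","t1")
to([[.536,.1095,.465]])
```

```text
t 2.467 tcp [0.5365 0.112  0.5191] f [-0.57  1.59  0.34] tq [0.04 0.07 0.02] op 1.002
[[-0.898, 0.0, 0.44], [-0.44, 0.002, -0.898], [-0.001, -1.0, -0.002]] q [ 0.127  0.168 -0.51   1.718  0.083  1.277 -1.516]
[[326.00264644 284.97023835]]
slide [0.02, 5.39, 0.0] dist mm 53.9
jaw dir now -63.96 tool x dir -153.96
```

View pics/w1.png

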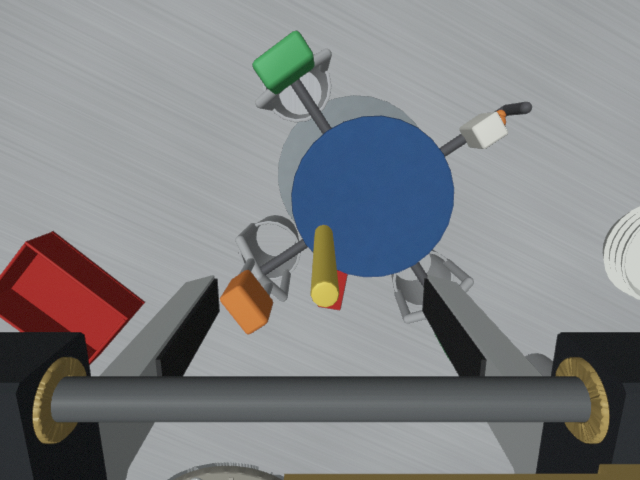

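The wrist view shows the post top at about (325,293), between the open fingers, 8 px below the predicted spot.

Run:
```python
from h import *
m=cm("wrist")
for z in (.3,.304,.308,.312):
    p=ray("wrist",(325,293),z,m); d=p[:2]-[.574,.0874]; q=ray("top",(233.8,192.5),z)[:2]; print(z,p[:2].round(4),np.hypot(*d).round(4),np.degrees(np.arctan2(d[1],d[0])).round(1),q.round(4))
# blue head centre in wrist
import m1
im=cv2.imread("pics/w1.png"); b=m1.blobs(m1.mask(im,(270,100,480,290),*m1.BLUE),1)[0]
c=max(cv2.findContours(b[2].astype(np.uint8),cv2.RETR_EXTERNAL,cv2.CHAIN_APPROX_NONE)[0],key=len); e=cv2.fitEllipse(cv2.convexHull(c)); print(e)
for z in (.175,.179,.183,.187):print(z,ray("wrist",e[0],z,m), e[1][0]/m["fx"]*(m["xyz"][2]-z))
```

```text
0.3 [0.5302 0.1048] 0.0471 158.3 [0.5367 0.1104]
0.304 [0.5317 0.1055] 0.0461 156.8 [0.5359 0.1098]
0.308 [0.5331 0.1063] 0.0451 155.3 [0.535  0.1092]
0.312 [0.5345 0.107 ] 0.0441 153.6 [0.5342 0.1086]
((372.3021240234375, 195.9123992919922), (158.34234619140625, 163.06744384765625), 51.26580810546875)
0.175 [0.57492049 0.08428422 0.175     ] 0.12302210203310747
0.179 [0.5752381  0.08499091 0.179     ] 0.1215030344693988
0.183 [0.57555572 0.0856976  0.183     ] 0.11998396690569012
0.187 [0.57587333 0.08640429 0.187     ] 0.11846489934198146
```

Run:
```python
from h import *
to([[.534,.1085,.468]])
```

```text
slide [0.24, 5.09, 0.01] dist mm 50.9
jaw dir now -63.96 tool x dir -153.96
```

Call:
arm_command(slide=[[0.1,1.5,0],[0.2,3.0,0],[0.2,4.5,0],[0.2,5.1,0],[0.2,5.1,0]], yaw=[0,0,0,0,0], jaw=[9.4,9.4,9.4,4,4], grip_force=12)

```text
time_s: 2.93
tcp_pos: [0.5337, 0.1049, 0.4667]
orientation: [-0.157, 0.158, -0.689, 0.689]
ft_force: [-0.9, 0.6, 0.2]
opening: 0.896
```

Call:
arm_command(slide=[[0,0,0],[0,0,0],[0,0,0],[0,0,0],[0,0,0]], yaw=[0,0,0,0,0], jaw=[2,1,0.5,0.5,0.5])

```text
time_s: 3.35
tcp_pos: [0.5341, 0.1063, 0.4682]
orientation: [-0.158, 0.158, -0.689, 0.689]
ft_force: [0.5, 0.1, 0.1]
opening: 0.541
```

Run:
```python
from h import *
im=snap("wrist","w2"); st()
```

```text
t 3.4 tcp [0.5341 0.1063 0.468 ] f [-0.47 -0.16 -0.7 ] tq [-0.01  0.03  0.02] op 0.499
[[-0.9, 0.0, 0.436], [-0.436, 0.0, -0.9], [-0.0, -1.0, 0.0]] q [ 0.127  0.196 -0.506  1.797  0.102  1.174 -1.53 ]
```

View pics/w2.png

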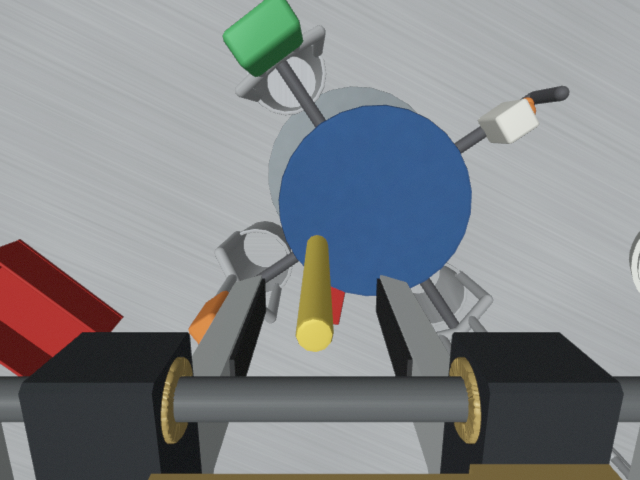

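The post at (315,335) is between the fingers. The fingers close slowly, so I keep closing.

Call:
arm_command(slide=[[0,0,0],[0,0,0],[0,0,0],[0,0,0],[0,0,0]], yaw=[0,0,0,0,0], jaw=[0.5,0.5,0.5,0.5,0.5])

```text
time_s: 3.82
tcp_pos: [0.5335, 0.1073, 0.4677]
orientation: [0.158, -0.159, 0.69, -0.689]
ft_force: [-14.7, 11.2, 6.6]
opening: 0.149
```

Run:
```python
from h import *
st()
```

```text
t 3.817 tcp [0.5335 0.1073 0.4677] f [-14.69  11.24   6.63] tq [2.13 3.29 0.08] op 0.149
[[-0.9, -0.002, 0.436], [-0.436, 0.001, -0.9], [0.001, -1.0, -0.002]] q [ 0.127  0.196 -0.507  1.797  0.1    1.175 -1.53 ]
```

```bash
cat > arc.py <<'E'
from h import *
import sys
A=np.array([.574,.0872])
def arc(a_end,n):
    s=bot.observe(); Rm=rot(s["orientation"]).as_matrix(); p=s["tcp_pos"]; d=p[:2]-A; a0=np.degrees(np.arctan2(d[1],d[0])); print("r",np.hypot(*d),"a0",a0)
    for a in np.linspace(a0,a_end,n+1)[1:]:
        q=np.r_[A+.045*np.array([np.cos(np.radians(a)),np.sin(np.radians(a))]),p[2]]
        print(((q-p)@Rm*100).round(2).tolist())
arc(float(sys.argv[1]),int(sys.argv[2]))
E
python3 arc.py 106 5
```

```text
r 0.045220659778659814 a0 153.65907234957956
[-0.64, 0.0, -0.39]
[-1.33, 0.0, -0.69]
[-2.05, 0.0, -0.87]
[-2.8, -0.0, -0.93]
[-3.54, -0.0, -0.86]
```

Call:
arm_command(slide=[[-0.64,0,-0.45],[-1.33,0,-0.77],[-2.05,0,-0.97],[-2.8,0,-1.03],[-3.54,0,-0.96]], yaw=[0,0,0,0,0], jaw=[0.5,0.5,0.5,0.5,0.5])

```text
time_s: 4.23
tcp_pos: [0.5615, 0.1306, 0.4676]
orientation: [-0.157, 0.159, -0.689, 0.689]
ft_force: [-7.8, -0.2, 2.4]
opening: 0.145
```

```bash
python3 - <<'E'
from h import *
st()
E
python3 arc.py 60 5
```

```text
t 4.233 tcp [0.5615 0.1306 0.4676] f [-7.77 -0.17  2.44] tq [ 0.02  1.49 -0.1 ] op 0.145
[[-0.9, -0.002, 0.436], [-0.436, -0.0, -0.9], [0.002, -1.0, -0.0]] q [ 0.086  0.254 -0.51   1.73   0.132  1.194 -1.58 ]
r 0.04517095534153311 a0 106.10388073326725
[-0.7, -0.0, 0.2]
[-1.36, -0.0, 0.49]
[-1.97, -0.0, 0.88]
[-2.51, -0.0, 1.36]
[-2.96, -0.01, 1.92]
```

Tracking well, with small forces. Continuing the arc.

Call:
arm_command(slide=[[-0.7,0,0.2],[-1.36,0,0.49],[-1.97,0,0.88],[-2.51,0,1.36],[-2.96,0,1.92]], yaw=[0,0,0,0,0], jaw=[0.5,0.5,0.5,0.5,0.5])

```text
time_s: 4.65
tcp_pos: [0.5964, 0.1305, 0.4678]
orientation: [0.16, -0.159, 0.691, -0.687]
ft_force: [2.6, 29.0, -7.7]
opening: 0.15
```

```bash
python3 - <<'E'
from h import *
st()
E
python3 arc.py 22 5
```

```text
t 4.65 tcp [0.5964 0.1305 0.4678] f [ 2.62 28.99 -7.74] tq [ 6.24 -0.58 -0.31] op 0.15
[[-0.898, 0.0, 0.44], [-0.44, 0.007, -0.898], [-0.003, -1.0, -0.006]] q [ 0.079  0.312 -0.501  1.656  0.151  1.211 -1.569]
r 0.0487311494121819 a0 62.642676669192795
[-0.04, -0.0, 0.76]
[-0.31, -0.01, 1.34]
[-0.48, -0.01, 1.95]
[-0.57, -0.01, 2.59]
[-0.57, -0.02, 3.22]
```

Run:
```python
from h import *
im=snap("wrist","w3"); st()
im=snap("top","t3"); crop(im,(180,100,340,260),"t3c")
```

```text
t 4.7 tcp [0.5976 0.1299 0.4679] f [ 1.88 17.91 -1.06] tq [ 3.8  -0.27 -0.12] op 0.146
[[-0.898, 0.002, 0.439], [-0.439, 0.007, -0.898], [-0.005, -1.0, -0.006]] q [ 0.08   0.313 -0.5    1.654  0.152  1.21  -1.569]
```

View pics/w3.png

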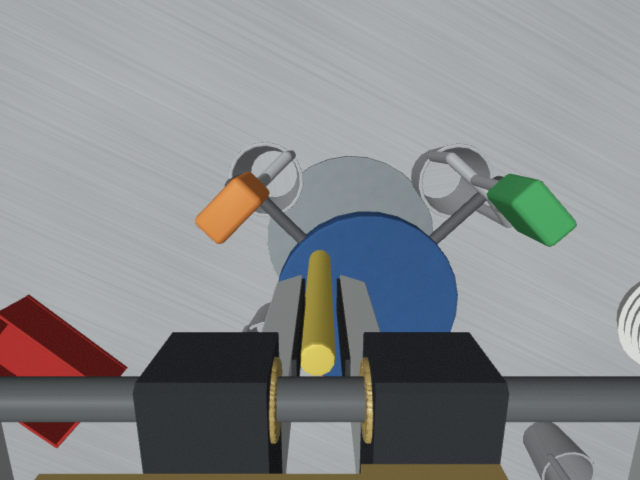

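View pics/t3c.png

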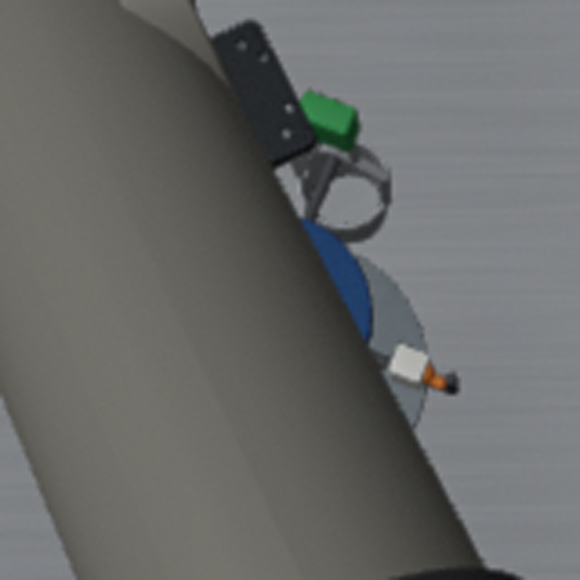

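```bash
sed -i 's/^A=.*/A=np.array([.5765,.0885])/' arc.py; python3 arc.py 36 5
python3 - <<'E'
from h import *
p=ray("top",(292.8,200.1),.2)[:2]-[.574,.0872]; print(np.hypot(*p),np.degrees(np.arctan2(p[1],p[0])))
E
```

```text
r 0.0459983308236245 a0 62.86466123774539
[-0.16, -0.0, 0.41]
[-0.36, -0.0, 0.78]
[-0.53, -0.0, 1.17]
[-0.66, -0.0, 1.57]
[-0.75, -0.01, 1.98]
0.0913260991707107 -112.21175610185423
```

Call:
arm_command(slide=[[-0.4,0,0.1],[-0.6,0,0.5],[-0.78,0,0.9],[-0.9,0,1.3],[-1.0,0,1.7]], yaw=[0,0,0,0,0], jaw=[0.5,0.5,0.5,0.5,0.5])

```text
time_s: 5.17
tcp_pos: [0.6137, 0.119, 0.4682]
orientation: [0.161, -0.158, 0.691, -0.687]
ft_force: [10.8, 16.9, -3.1]
opening: 0.143
```

```bash
python3 - <<'E'
from h import *
im=snap("wrist","w4"); st()
im=snap("top","t4"); crop(im,(180,100,340,260),"t4c")
E
python3 arc.py 16 5
```

```text
t 5.217 tcp [0.6143 0.1174 0.4682] f [13.74 10.17 -1.72] tq [ 2.27 -2.98 -0.09] op 0.146
[[-0.899, 0.004, 0.438], [-0.438, 0.005, -0.899], [-0.006, -1.0, -0.003]] q [ 0.09   0.335 -0.489  1.624  0.162  1.218 -1.548]
r 0.04736284939083791 a0 37.085079956369924
[0.18, -0.0, 0.37]
[0.15, -0.0, 0.7]
[0.15, -0.0, 1.03]
[0.17, -0.0, 1.36]
[0.21, -0.0, 1.69]
```

View pics/t4c.png

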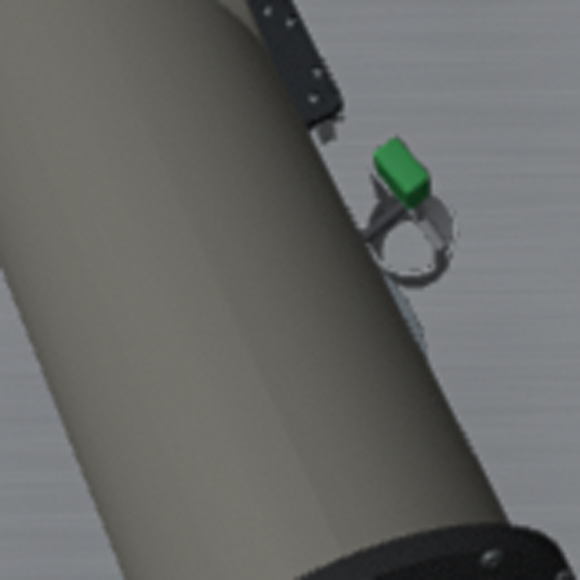

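Run:
```python
from h import *
for uv in ((291.2,147.7),(424/3.625+180,307/3.625+120)):
    p=ray("top",uv,.245)[:2]-[.574,.0872]; print(np.hypot(*p),np.degrees(np.arctan2(p[1],p[0])))
```

```text
0.10623624452712517 -52.58329490001851
0.10802723285993743 -119.192701305022
```

Call:
arm_command(slide=[[0.0,0,0.0],[0,0,0.4],[0,0,0.8],[0.1,0,1.2],[0.1,0,1.6]], yaw=[0,0,0,0,0], jaw=[0.5,0.5,0.5,0.5,0.5], grip_force=5)

```text
time_s: 5.68
tcp_pos: [0.6194, 0.1013, 0.4681]
orientation: [0.159, -0.158, 0.69, -0.689]
ft_force: [0.6, 6.5, 1.0]
opening: 0.15
```

Run:
```python
from h import *
im=snap("wrist","w5"); st()
im=snap("top","t5"); crop(im,(180,100,340,260),"t5c")
im=snap("scene","s5"); crop(im,(270,180,450,350),"s5c")
```

```text
t 5.733 tcp [0.6197 0.1001 0.468 ] f [1.23 0.23 4.82] tq [ 0.4  -0.37 -0.06] op 0.148
[[-0.9, 0.001, 0.436], [-0.436, 0.001, -0.9], [-0.001, -1.0, -0.0]] q [ 0.11   0.339 -0.48   1.618  0.163  1.224 -1.522]
```

View pics/s5c.png

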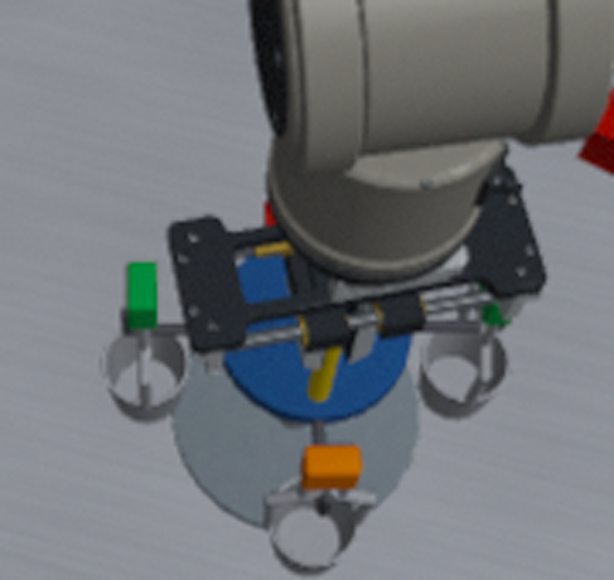

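View pics/w5.png

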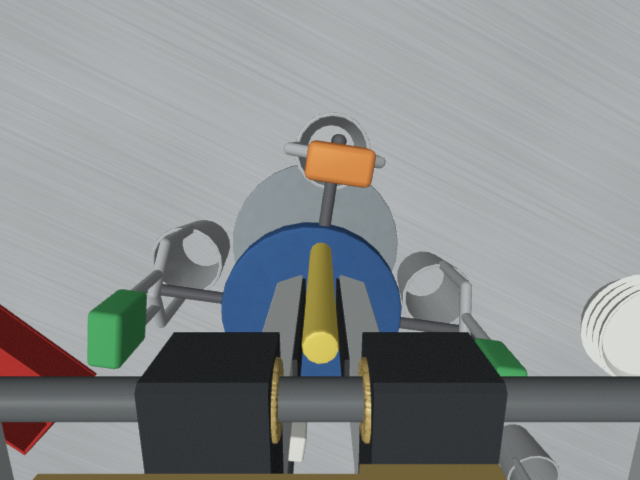

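View pics/t5c.png

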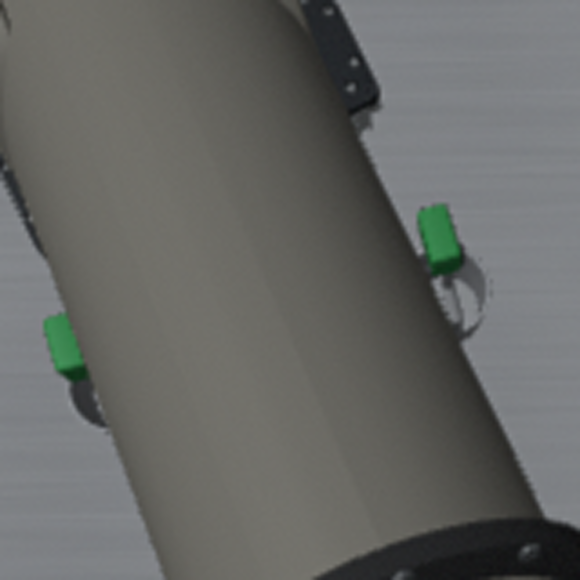

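```bash
cat > ang.py <<'E'
from m1 import *
import sys
GRN=((50,120,40),(80,255,255)); ORG=((10,150,80),(18,255,255))
A=np.array([.574,.0872])
def rep(cam,fn):
    im=cv2.imread(fn); z=.230
    a=proj(cam,[[.574,.0872,.2]])[0]; box=[int(max(0,a[0]-75)),int(a[1]-75),int(a[0]+75),int(a[1]+75)]
    for nm,c in(("grn",GRN),("org",ORG)):
        for b in blobs(mask(im,box,*c),2):
            if b[1][4]<25: continue
            p=ray(cam,b[0],z)[:2]-A; print(cam,nm,b[0].round(1),b[1][4],"r",np.hypot(*p).round(4),"ang",np.degrees(np.arctan2(p[1],p[0])).round(2))
for c,f in zip(sys.argv[1::2],sys.argv[2::2]): rep(c,f)
E
python3 ang.py top pics/top0.png scene pics/scene0.png top pics/t5.png scene pics/s5.png
```

```text
top grn [204.1 155.8] 184 r 0.1096 ang 59.79
top grn [296.3 205.5] 160 r 0.1059 ang -119.13
top org [222.6 225.8] 132 r 0.1065 ang 147.98
scene grn [403.7 301. ] 187 r 0.1053 ang 61.74
scene grn [326.3 232.5] 184 r 0.11 ang -121.66
scene org [397.8 231.9] 196 r 0.1111 ang 151.49
scene org [327.8 307.7] 28 r 0.1131 ang -26.06
top grn [300.9 166. ] 152 r 0.1074 ang -73.68
top grn [197.4 195.7] 122 r 0.1112 ang 104.53
scene grn [311.3 266.4] 161 r 0.1072 ang -76.42
scene grn [414.  271.9] 29 r 0.1032 ang 99.21
scene org [366.7 316.4] 197 r 0.1032 ang 16.06
```

Call:
arm_command(slide=[[0,0,0],[0,0,0],[0,0,0],[0,0,0],[0,-1,0]], yaw=[0,0,0,0,0], jaw=[3,4,5,6,6])

```text
time_s: 6.25
tcp_pos: [0.6189, 0.1, 0.4762]
orientation: [0.157, -0.159, 0.689, -0.689]
ft_force: [-0.6, -0.0, -0.2]
opening: 0.467
```

Run:
```python
from h import *
st()
to([[.45,-.246,.52],[.45,-.246,.44]],0)
```

```text
t 6.25 tcp [0.6189 0.1    0.4762] f [-0.55 -0.03 -0.19] tq [ 0.    0.03 -0.08] op 0.467
[[-0.9, -0.003, 0.436], [-0.436, -0.001, -0.9], [0.003, -1.0, -0.001]] q [ 0.111  0.333 -0.48   1.607  0.16   1.243 -1.519]
slide [30.29, -4.31, 23.78] dist mm 387.5
slide [30.26, 3.69, 23.78] dist mm 386.7
jaw dir now -64.17 tool x dir -154.17
yaw to go -64.17 (alt 115.83 )
```

Call:
arm_command(slide=[[0,-3,0],[1,-5.5,1],[3,-6,3],[5.5,-6,5],[8,-6,7]], yaw=[7,14,21,28,35], jaw=[6,6,6,6,6])

```text
time_s: 6.67
tcp_pos: [0.5771, 0.0016, 0.539]
orientation: [-0.058, 0.059, 0.705, -0.705]
ft_force: [1.0, -0.1, -0.2]
opening: 0.638
```

Run:
```python
from h import *
st()
to([[.45,-.246,.52],[.43,-.266,.50]],169)
```

```text
t 6.667 tcp [0.5771 0.0016 0.539 ] f [ 0.99 -0.05 -0.17] tq [ 0.07  0.01 -0.  ] op 0.638
[[-0.986, 0.001, -0.164], [0.164, 0.0, -0.986], [-0.001, -1.0, -0.001]] q [ 0.187  0.194 -0.354  1.635  0.069  1.323 -1.914]
slide [8.47, 1.87, 26.52] dist mm 279.0
slide [10.11, 3.87, 28.82] dist mm 307.9
jaw dir now -99.47 tool x dir 170.53
yaw to go -88.47 (alt 91.53 )
```

Call:
arm_command(slide=[[1.2,0,3.7],[2.4,0,7.4],[3.6,0,11.1],[4.8,0,14.8],[6,0,18.5]], yaw=[-7,-14,-21,-28,-35], jaw=[6,6,6,6,6])

```text
time_s: 7.08
tcp_pos: [0.4952, -0.1581, 0.5387]
orientation: [-0.136, 0.135, -0.694, 0.694]
ft_force: [0.9, 0.1, 0.1]
opening: 0.64
```

Run:
```python
from h import *
to([[.45,-.246,.52],[.43,-.266,.50]],-11)
```

```text
slide [7.5, 1.86, 6.44] dist mm 100.6
slide [10.1, 3.86, 7.54] dist mm 131.8
jaw dir now -67.88 tool x dir -157.88
yaw to go -56.88 (alt 123.12 )
```

Call:
arm_command(slide=[[2.5,0.5,2.1],[5,1,4.2],[7.4,1.8,6.2],[7.5,1.8,6.4],[7.5,1.8,6.4]], yaw=[-7,-14,-21,-28,-35], jaw=[6,6,6,6,6])

```text
time_s: 7.5
tcp_pos: [0.4492, -0.2464, 0.52]
orientation: [-0.331, 0.331, -0.625, 0.625]
ft_force: [0.5, 0.6, -0.3]
opening: 0.634
```

Call:
arm_command(slide=[[0,0,0],[0,0,0],[0,0,0],[0,0,0],[0,0,0]], yaw=[-7,-14,-21,-22,-22], jaw=[6,6,6,6,6])

```text
time_s: 7.92
tcp_pos: [0.4505, -0.2441, 0.5203]
orientation: [-0.443, 0.443, -0.551, 0.551]
ft_force: [-0.2, 0.1, 0.2]
opening: 0.637
```

```bash
python3 - <<'E'
from h import *
im=snap("wrist","w6"); st()
im=snap("top","t6"); crop(im,(180,120,340,280),"t6c")
im=snap("scene","s6"); crop(im,(270,180,450,350),"s6c")
to([[.45,-.246,.52]],-11)
E
python3 ang.py top pics/t6.png scene pics/s6.png
```

```text
t 7.967 tcp [ 0.4506 -0.2441  0.5202] f [-0.16  0.37  0.04] tq [-0.01 -0.08  0.01] op 0.638
[[-0.217, 0.0, 0.976], [-0.976, -0.0, -0.217], [0.0, -1.0, 0.0]] q [ 0.602  0.082 -0.247  1.799  0.021  1.263  0.132]
slide [0.2, -0.01, -0.01] dist mm 2.0
jaw dir now -12.49 tool x dir -102.49
yaw to go -1.49 (alt 178.51 )
top grn [199.  195.5] 177 r 0.108 ang 104.75
top grn [300.9 166. ] 152 r 0.1074 ang -73.68
top org [235.  129.5] 121 r 0.114 ang 16.05
scene grn [416. 265.] 185 r 0.1083 ang 107.48
scene grn [311.3 266.3] 158 r 0.1071 ang -76.51
scene org [366.8 316.4] 196 r 0.1032 ang 16.08
```

View pics/w6.png

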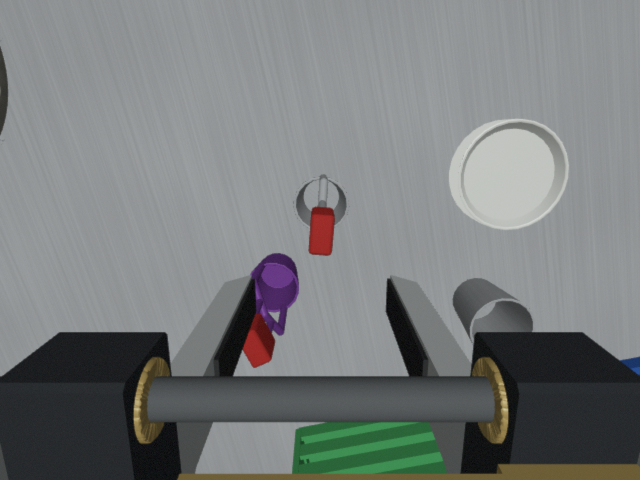

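View pics/t6c.png

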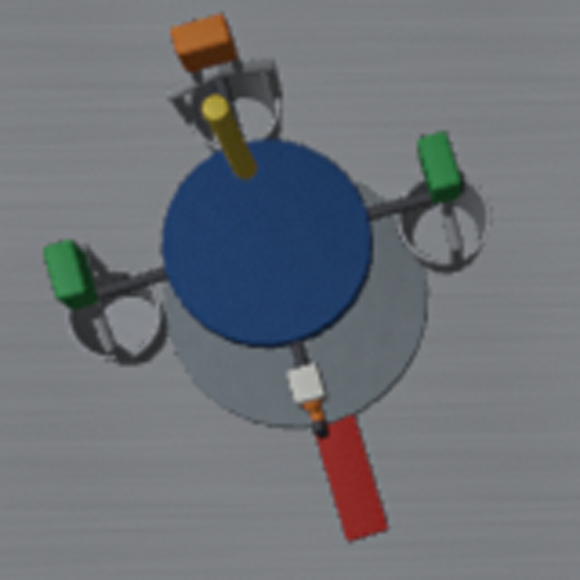

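View pics/s6c.png

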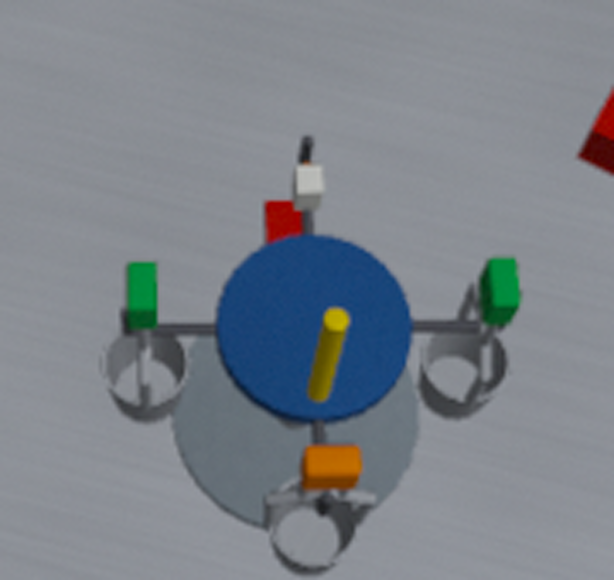

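Run:
```python
from g import *
W=cv2.imread("pics/w6.png"); m=cm("wrist")
RD=((0,120,40),(10,255,255))
gw=blobs(mask(W,(300,195,345,265),*RD),1)[0]; print(gw[1])
T6=cv2.imread("pics/top0.png"); gt=blobs(mask(T6,(395,225,430,260),*RD),1)[0]; print(gt[1])
S6=cv2.imread("pics/scene0.png"); gs=blobs(mask(S6,(222,180,247,206),*RD),1)[0]; print(gs[1])
B=[(.42,.48),(-.28,-.22),(-.8,.4)]
for nm,it in (("w",[(m,gw[2])]),("t",[(cm("top"),gt[2])]),("s",[(cm("scene"),gs[2])]),("wt",[(m,gw[2]),(cm("top"),gt[2])])):
    x,f=fitbox(it,GRIP,B); print(nm,x.round(4),np.degrees(x[2]).round(2),f)
crop(W[:,:,::-1],(280,160,360,270),"w6c")
```

```text
[ 309  207   25   48 1051]
[403 235  18  12 150]
[228 186  14  16 135]
w [ 0.45  -0.246 -0.308] -17.65 243.21960784313725
t [ 0.4513 -0.2455  0.0115] 0.66 74.87058823529412
s [ 0.4473 -0.2472 -0.7714] -44.2 82.62352941176471
wt [ 0.4504 -0.2453 -0.3133] -17.95 322.956862745098
```

View pics/w6c.png

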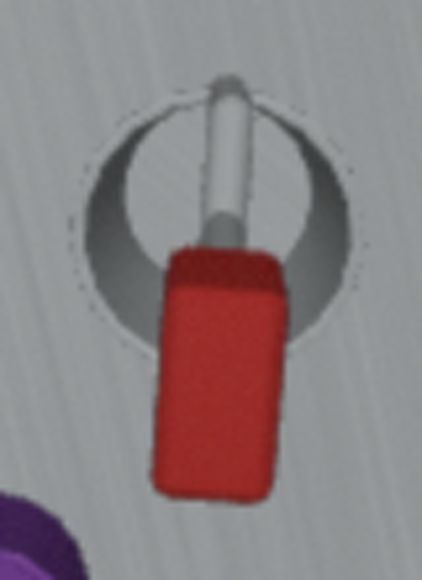

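Run:
```python
from g import *
m=cm("wrist")
for th in (-12.5,-17.65):
    c,s=np.cos(np.radians(th)),np.sin(np.radians(th)); X=GRIP.copy(); X[:,:2]=X[:,:2]@np.array([[c,s],[-s,c]])+[.45,-.246]
    print(np.c_[GRIP*1000,proj("",X,m).round(1)])
```

```text
[[ -9.  -16.  162.  310.1 243.1]
 [ -9.  -16.  198.  309.  255.4]
 [ -9.   16.  162.  309.9 205.4]
 [ -9.   16.  198.  308.7 213.8]
 [  9.  -16.  162.  331.6 243.1]
 [  9.  -16.  198.  332.8 255.4]
 [  9.   16.  162.  331.9 205.4]
 [  9.   16.  198.  333.2 213.8]]
[[ -9.  -16.  162.  308.5 242.1]
 [ -9.  -16.  198.  307.2 254.3]
 [ -9.   16.  162.  311.7 204.5]
 [ -9.   16.  198.  310.7 212.8]
 [  9.  -16.  162.  329.8 244. ]
 [  9.  -16.  198.  330.9 256.4]
 [  9.   16.  162.  333.6 206.5]
 [  9.   16.  198.  335.1 214.9]]
```

Run:
```python
from h import *
to([[.45,-.2457,.366]],-17)
```

```text
slide [0.17, 15.39, -0.02] dist mm 153.9
jaw dir now -12.49 tool x dir -102.49
yaw to go 4.51 (alt -175.49 )
```

Call:
arm_command(slide=[[0.1,3,0],[0.2,6,0],[0.2,9,0],[0.2,11.5,0],[0.2,13.2,0]], yaw=[4.5,4.5,4.5,4.5,4.5], jaw=[6,6,6,6,6], grip_force=40)

```text
time_s: 8.48
tcp_pos: [0.4496, -0.2459, 0.3854]
orientation: [0.421, -0.421, 0.569, -0.568]
ft_force: [-0.1, -1.1, 0.1]
opening: 0.641
```

Call:
arm_command(slide=[[0,1,0],[0,1.9,0],[0,2.2,0],[0,2.2,0],[0,2.2,0]], yaw=[0,0,0,0,0], jaw=[6,6,6,5,4])

```text
time_s: 8.9
tcp_pos: [0.4504, -0.2462, 0.3665]
orientation: [-0.422, 0.421, -0.567, 0.568]
ft_force: [-0.3, 0.9, -0.6]
opening: 0.531
```

Run:
```python
from h import *
im=snap("wrist","w7"); st()
```

```text
t 8.95 tcp [ 0.4504 -0.2462  0.3666] f [-0.71  0.02  0.93] tq [-0.05 -0.02  0.01] op 0.492
[[-0.289, 0.001, 0.957], [-0.957, -0.001, -0.289], [0.0, -1.0, 0.001]] q [ 0.59   0.216 -0.245  1.992  0.065  0.939  0.019]
```

View pics/w7.png

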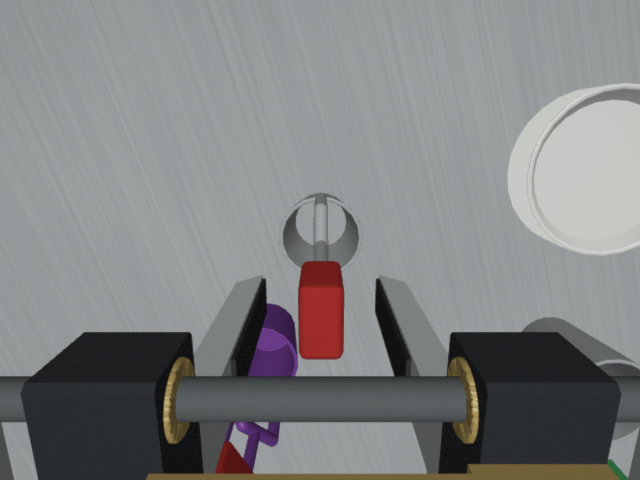

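The grip at (321,310) is centred between the fingers and parallel to them. Closing.

Call:
arm_command(slide=[[0,0,0],[0,0,0],[0,0,0],[0,0,0],[0,0,0]], yaw=[0,0,0,0,0], jaw=[3,2,1,1,1])

```text
time_s: 9.37
tcp_pos: [0.4502, -0.2462, 0.3659]
orientation: [-0.422, 0.422, -0.568, 0.568]
ft_force: [0.1, 0.2, 2.5]
opening: 0.188
```

Call:
arm_command(slide=[[0,0,0],[0,0,0],[0,0,0],[0,-0.5,0],[0,-1,0]], yaw=[0,0,0,0,0], jaw=[1,1,1,1,1])

```text
time_s: 9.78
tcp_pos: [0.4499, -0.246, 0.3756]
orientation: [0.421, -0.422, 0.568, -0.567]
ft_force: [0.2, 0.1, -3.1]
opening: 0.184
```

Run:
```python
from h import *
st()
```

```text
t 9.783 tcp [ 0.4499 -0.246   0.3756] f [ 0.19  0.14 -3.12] tq [-0.08 -0.08 -0.  ] op 0.184
[[-0.289, -0.001, 0.957], [-0.957, 0.001, -0.289], [-0.0, -1.0, -0.001]] q [ 0.591  0.206 -0.245  1.983  0.06   0.961  0.023]
```

Call:
arm_command(slide=[[0,-3,0],[0,-6,0],[-1,-9,0],[-3,-10,0],[-6,-10.4,0]], yaw=[0,-5,-10,-15,-20], jaw=[1,1,1,1,1])

```text
time_s: 10.2
tcp_pos: [0.4672, -0.1898, 0.4824]
orientation: [0.514, -0.514, 0.485, -0.487]
ft_force: [1.0, -0.1, -1.6]
opening: 0.188
```

Run:
```python
from h import *
st(); to([[.471,.0582,.48],[.435,.048,.48]],15.7)
```

```text
t 10.2 tcp [ 0.4672 -0.1898  0.4824] f [ 1.01 -0.13 -1.61] tq [ 0.15 -0.09  0.01] op 0.188
[[0.056, 0.003, 0.998], [-0.998, -0.002, 0.056], [0.002, -1.0, 0.003]] q [ 0.558  0.095 -0.321  1.867  0.034  1.181  0.282]
slide [-24.74, 0.2, 1.78] dist mm 248.1
slide [-23.93, 0.19, -1.88] dist mm 240.0
jaw dir now 3.23 tool x dir -86.77
yaw to go -12.47 (alt 167.53 )
```

Run:
```python
from h import *
to([[.434,.048,.455]],15.7)
```

```text
slide [-23.94, 2.69, -1.98] dist mm 241.7
jaw dir now 3.23 tool x dir -86.77
yaw to go -12.47 (alt 167.53 )
```

Call:
arm_command(slide=[[-4,0.5,-0.6],[-8,1,-1.2],[-12,1.5,-1.6],[-16,2.2,-2],[-20,2.7,-2]], yaw=[-4,-8,-12,-12.5,-12.5], jaw=[1,1,1,1,1])

```text
time_s: 10.62
tcp_pos: [0.4349, 0.0116, 0.4527]
orientation: [-0.563, 0.564, -0.427, 0.427]
ft_force: [0.4, -0.2, -3.1]
opening: 0.188
```

Run:
```python
from h import *
st(); to([[.434,.048,.455]],15.7)
```

```text
t 10.617 tcp [0.4349 0.0116 0.4527] f [ 0.4  -0.25 -3.12] tq [-0.04 -0.16 -0.  ] op 0.188
[[0.271, -0.0, 0.963], [-0.963, -0.001, 0.271], [0.001, -1.0, -0.0]] q [ 0.36   0.006 -0.529  2.026  0.004  1.11   0.104]
slide [-3.53, -0.23, 0.9] dist mm 36.5
jaw dir now 15.74 tool x dir -74.26
yaw to go 0.04 (alt -179.96 )
```

Call:
arm_command(slide=[[-1.5,0,0.4],[-3,0,0.8],[-3.5,0,0.9],[-3.5,0,0.9],[-3.5,0,0.9]], yaw=[0,0,0,0,0], jaw=[1,1,1,1,1])

```text
time_s: 11.03
tcp_pos: [0.4356, 0.0453, 0.4528]
orientation: [-0.563, 0.564, -0.427, 0.427]
ft_force: [0.6, -0.5, -3.7]
opening: 0.195
```

Run:
```python
from h import *
im=snap("wrist","w8"); st()
im=snap("top","t8"); crop(im,(220,150,340,270),"t8c")
im=snap("scene","s8"); crop(im,(290,170,420,290),"s8c")
```

```text
t 11.083 tcp [0.4356 0.045  0.4527] f [-0.08 -0.42 -2.53] tq [-0.06 -0.09 -0.02] op 0.19
[[0.269, -0.0, 0.963], [-0.963, -0.0, 0.269], [0.0, -1.0, -0.0]] q [ 0.32   0.014 -0.566  2.019  0.009  1.111  0.023]
```

View pics/w8.png

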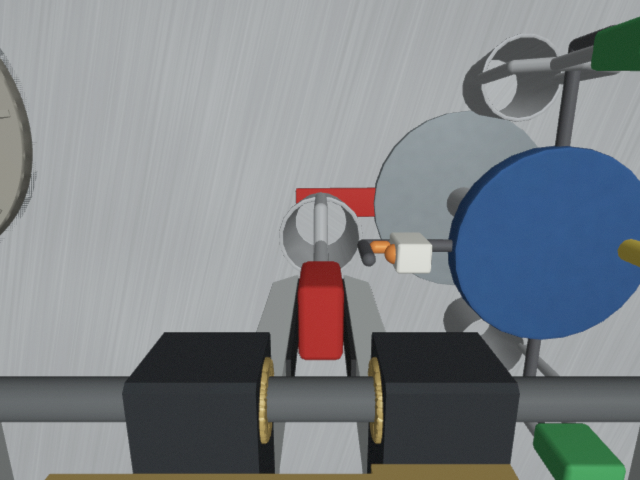

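View pics/s8c.png

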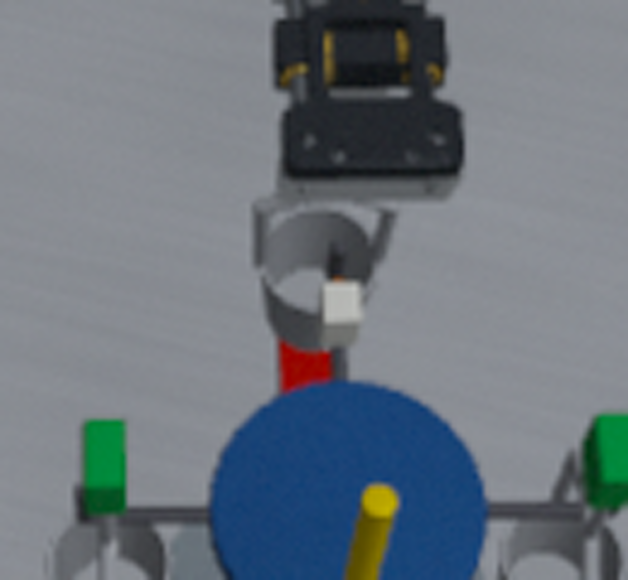

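View pics/t8c.png

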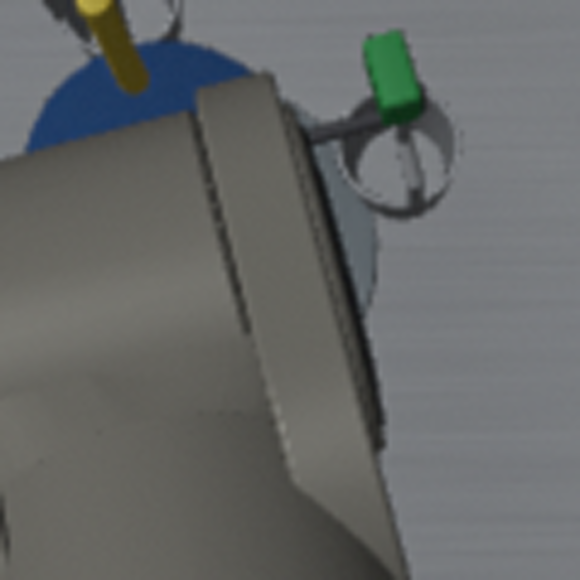

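```bash
cat > hook.py <<'E'
from h import *
def anal(m,s,pts,hs=(0,.004,.008,.012)):
    A=np.array([.574,.0872]); Rm=rot(s["orientation"]).as_matrix()
    for nm,uv,z in pts:
        for h in hs:
            p=ray("",uv,z+h,m); t=(p-s["tcp_pos"])@Rm*1000; d=p[:2]-A
            print(nm,h,"world",p[:2].round(4),"tool x,z mm",t[[0,2]].round(1),"r",np.hypot(*d).round(4),"ang",np.degrees(np.arctan2(d[1],d[0])).round(2))
E
python3 - <<'E'
from hook import *
s=st(); m=cm("wrist"); print(np.round((np.array(m["xyz"])-s["tcp_pos"])@rot(s["orientation"]).as_matrix(),4))
im=cv2.imread("pics/w8.png")[:,:,::-1]; crop(im,(290,180,470,300),"w8c",4.3)
# project known: bail apex, hook parts
Rm=rot(s["orientation"]).as_matrix()
P=[s["tcp_pos"]+Rm@[0,.236,0]]
print("bar apex",proj("",P,m))
a=np.radians(195.7); u=np.array([np.cos(a),np.sin(a)])
for h in (0,.004,.008): print(h,proj("",[np.r_[np.array([.574,.0872])+u*r,z+h] for r,z in ((.117,.2),(.091,.196),(.107,.17))],m).round(1).tolist())
E
```

```text
t 11.183 tcp [0.4356 0.0449 0.4527] f [ 0.21 -0.48 -3.14] tq [ 0.02 -0.07  0.01] op 0.192
[[0.269, -0.0, 0.963], [-0.963, -0.0, 0.269], [0.0, -1.0, -0.0]] q [ 0.32   0.014 -0.566  2.019  0.008  1.111  0.023]
[-0.0727  0.02   -0.0006]
bar apex [[321.37915002 269.5485994 ]]
0 [[368.9, 255.0], [412.1, 253.0], [379.1, 241.8]]
0.004 [[369.7, 257.0], [413.6, 254.9], [379.9, 243.4]]
0.008 [[370.5, 259.1], [415.1, 256.9], [380.8, 245.0]]
```

View pics/w8c.png

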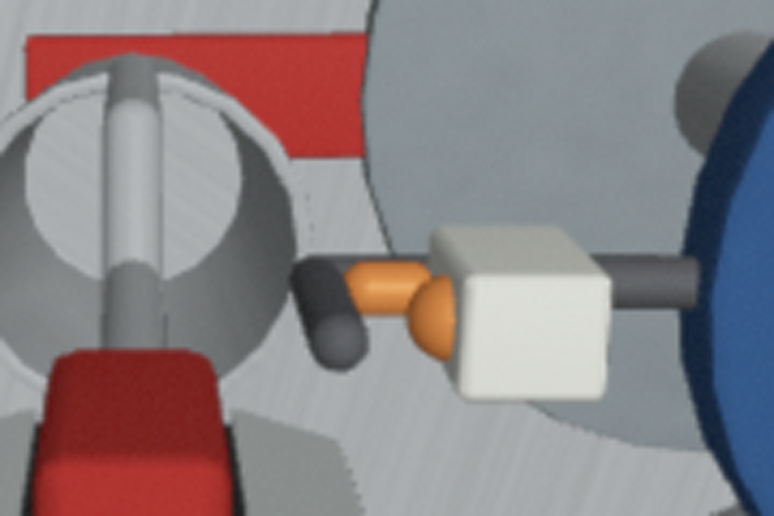

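Run:
```python
from hook import *
from scipy.optimize import least_squares
s=bot.observe(); m=cm("wrist"); Rm=rot(s["orientation"]).as_matrix()
W,S,T=(414.9,258.4),(360.8,232.7),(264.4,225.7)
ms={"w":(m,W),"s":(cm("scene"),S),"t":(cm("top"),T)}
for combo in ("wst","ws","wt","st"):
    f=lambda p: np.concatenate([((proj("",p,ms[c][0])-ms[c][1]).ravel()/ms[c][0]["fx"]) for c in combo])*500
    r=least_squares(f,[.5,.05,.2]); d=r.x[:2]-[.574,.0872]; print(combo,r.x.round(4),"res",np.abs(r.fun).max().round(2),"tool",((r.x-s["tcp_pos"])@Rm*1000).round(1),"r",np.hypot(*d).round(4),np.degrees(np.arctan2(d[1],d[0])).round(2))
anal(m,s,[("block",W,.196),("prong",(369.1,258.5),.199),("tongue",(380.2,247.0),.174)])
```

```text
wst [0.486  0.0622 0.2059] res 0.78 tool [ -3.1 246.7  53.2] r 0.0915 -164.17
ws [0.4859 0.0623 0.2062] res 0.74 tool [ -3.2 246.5  53.2] r 0.0915 -164.22
wt [0.4862 0.062  0.2052] res 0.16 tool [ -2.9 247.4  53.3] r 0.0914 -163.98
st [0.4858 0.0629 0.2043] res 0.49 tool [ -3.9 248.4  53.2] r 0.0915 -164.62
block 0 world [0.4891 0.0599] tool x,z mm [-0.  55.5] r 0.0892 ang -162.16
block 0.004 world [0.4878 0.0608] tool x,z mm [-1.2 54.6] r 0.0901 ang -162.96
block 0.008 world [0.4866 0.0617] tool x,z mm [-2.5 53.6] r 0.0911 ang -163.75
block 0.012 world [0.4853 0.0626] tool x,z mm [-3.7 52.7] r 0.092 ang -164.52
prong 0 world [0.4623 0.0533] tool x,z mm [-0.9 28. ] r 0.1167 ang -163.1
prong 0.004 world [0.4615 0.0543] tool x,z mm [-2.1 27.5] r 0.1172 ang -163.71
prong 0.008 world [0.4607 0.0554] tool x,z mm [-3.3 27. ] r 0.1177 ang -164.31
prong 0.012 world [0.4599 0.0564] tool x,z mm [-4.6 26.5] r 0.1182 ang -164.91
tongue 0 world [0.4719 0.056 ] tool x,z mm [-0.9 38. ] r 0.1068 ang -163.01
tongue 0.004 world [0.471  0.0569] tool x,z mm [-2.  37.4] r 0.1073 ang -163.61
tongue 0.008 world [0.4702 0.0578] tool x,z mm [-3.1 36.8] r 0.1079 ang -164.2
tongue 0.012 world [0.4693 0.0587] tool x,z mm [-4.3 36.2] r 0.1085 ang -164.79
```

Run:
```python
from hook import *
s=bot.observe(); m=cm("wrist"); Rm=rot(s["orientation"]).as_matrix()
for dx in (-.002,0,.002):
    P=[s["tcp_pos"]+Rm@[dx+x,.168+y,0] for x,y in ((-.016,0),(.016,0),(-.016,.036),(-.030,.254-.168),(0,.068))]
    print(dx,proj("",P,m)[:,1].round(1))
im=cv2.imread("pics/w8.png")[:,:,::-1]; crop(im,(270,180,370,370),"w8d")
```

```text
-0.002 [281.9 358.1 254.6 205.9 266.1]
0 [286.9 362.6 258.8 209.3 269.5]
0.002 [291.8 367.1 262.9 212.8 273. ]
```

View pics/w8d.png

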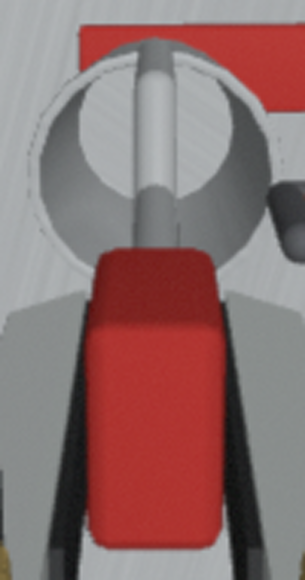

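Call:
arm_command(slide=[[-0.1,-0.7,0],[-0.28,-0.7,1],[-0.28,-0.7,2],[-0.28,-0.7,3],[-0.28,-0.7,3.7]], yaw=[0,0,0,0,0], jaw=[1,1,1,1,1])

```text
time_s: 11.6
tcp_pos: [0.4719, 0.059, 0.4596]
orientation: [0.564, -0.563, 0.427, -0.427]
ft_force: [0.4, -0.4, -1.5]
opening: 0.188
```

Run:
```python
from h import *
im=snap("wrist","w9"); s=st(); crop(im,(270,180,450,300),"w9c")
im=snap("scene","s9"); crop(im,(310,180,410,270),"s9c")
```

```text
t 11.65 tcp [0.4725 0.0592 0.4594] f [ 1.38  0.3  -3.39] tq [ 0.11 -0.5   0.01] op 0.191
[[0.271, -0.0, 0.963], [-0.963, 0.001, 0.271], [-0.001, -1.0, 0.0]] q [ 0.294  0.083 -0.579  1.939  0.049  1.133 -0.03 ]
```

View pics/w9c.png

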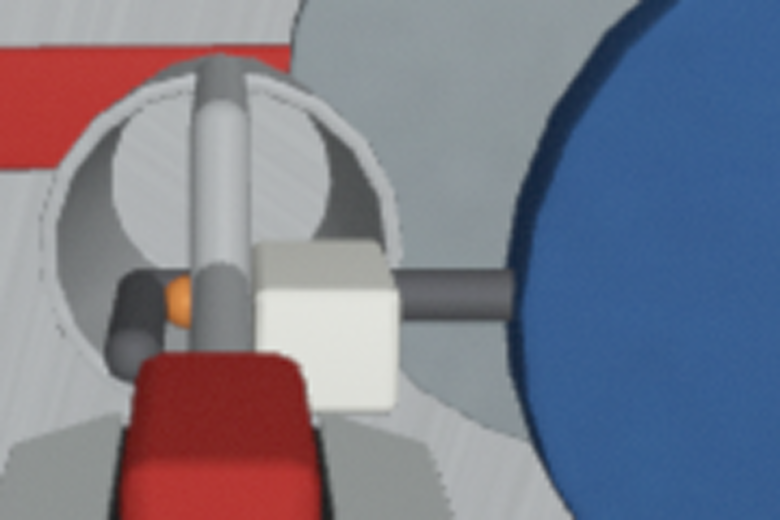

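View pics/s9c.png

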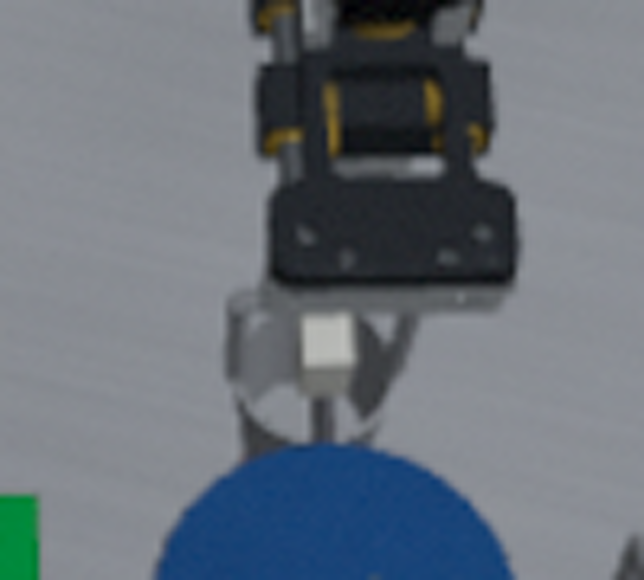

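Run:
```python
from hook import *
s=st(); m=cm("wrist")
anal(m,s,[("block",(345.6,260.8),.196),("prong",(300.5,260.5),.199),("rod",(375,248.1),.166)],(.004,.008,.012))
```

```text
t 11.7 tcp [0.4716 0.0591 0.4593] f [-0.97  0.11 -2.89] tq [-0.02 -0.06 -0.01] op 0.188
[[0.271, -0.001, 0.963], [-0.963, 0.001, 0.271], [-0.001, -1.0, -0.001]] q [ 0.294  0.082 -0.578  1.941  0.048  1.133 -0.029]
block 0.004 world [0.4861 0.061 ] tool x,z mm [ 2.3 14.6] r 0.0917 ang -163.43
block 0.008 world [0.4855 0.0622] tool x,z mm [ 1.  14.3] r 0.092 ang -164.21
block 0.012 world [0.4849 0.0633] tool x,z mm [-0.2 14.1] r 0.0922 ang -164.98
prong 0.004 world [0.4599 0.0548] tool x,z mm [  1.2 -12.3] r 0.1186 ang -164.16
prong 0.008 world [0.4597 0.0561] tool x,z mm [ -0.1 -12.1] r 0.1184 ang -164.76
prong 0.012 world [0.4596 0.0573] tool x,z mm [ -1.3 -11.9] r 0.1183 ang -165.36
rod 0.004 world [0.5069 0.0664] tool x,z mm [ 2.8 36.1] r 0.0703 ang -162.8
rod 0.008 world [0.5061 0.0674] tool x,z mm [ 1.7 35.5] r 0.0708 ang -163.71
rod 0.012 world [0.5052 0.0683] tool x,z mm [ 0.5 35. ] r 0.0713 ang -164.62
```

Call:
arm_command(slide=[[0,0,-0.1],[0,0,-0.1],[0,0,-0.1],[0,0,-0.1],[0,0,-0.1]], yaw=[0,0,0,0,0], jaw=[1,1,1,1,1])

```text
time_s: 12.12
tcp_pos: [0.4692, 0.0584, 0.4598]
orientation: [-0.564, 0.564, -0.427, 0.427]
ft_force: [0.1, 0.0, -2.0]
opening: 0.186
```

Run:
```python
from h import *
im=snap("wrist","w10"); s=st(); crop(im,(270,180,450,300),"w10c")
```

```text
t 12.167 tcp [0.4693 0.0584 0.4598] f [-0.34  0.   -3.31] tq [-0.01 -0.08  0.04] op 0.187
[[0.271, 0.0, 0.963], [-0.963, -0.0, 0.271], [0.0, -1.0, 0.0]] q [ 0.296  0.077 -0.578  1.945  0.046  1.133 -0.027]
```

View pics/w10c.png

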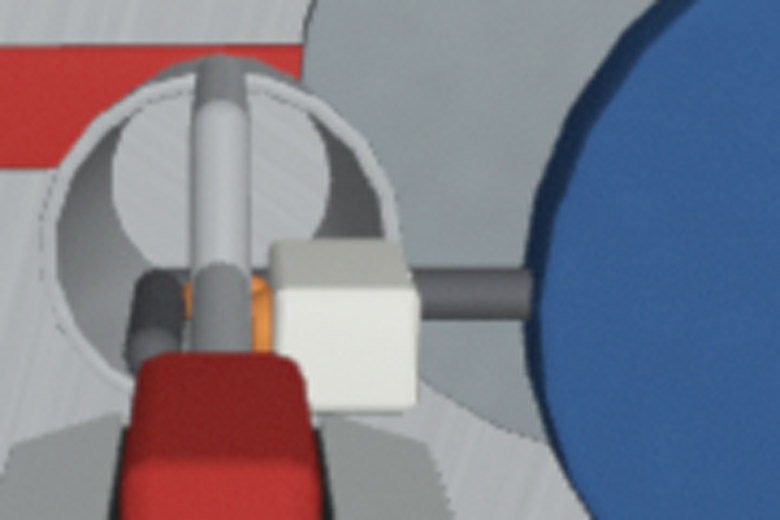

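Call:
arm_command(slide=[[0.05,0,0.1],[0.05,0.4,0.1],[0.05,0.8,0.1],[0.05,1.2,0.1],[0.05,1.2,0.1]], yaw=[0,0,0,0,0], jaw=[1,1,1,1,1], grip_force=50)

```text
time_s: 12.58
tcp_pos: [0.4703, 0.0582, 0.4466]
orientation: [-0.563, 0.564, -0.427, 0.427]
ft_force: [0.3, -0.7, -2.8]
opening: 0.186
```

Run:
```python
from h import *
im=snap("wrist","w11"); s=st(); crop(im,(270,180,450,300),"w11c")
```

```text
t 12.633 tcp [0.4704 0.0582 0.4471] f [-0.55  0.42 -3.34] tq [ 0.02 -0.13  0.03] op 0.188
[[0.271, -0.001, 0.963], [-0.963, -0.0, 0.271], [-0.0, -1.0, -0.001]] q [ 0.293  0.091 -0.579  1.96   0.055  1.107 -0.035]
```

View pics/w11c.png

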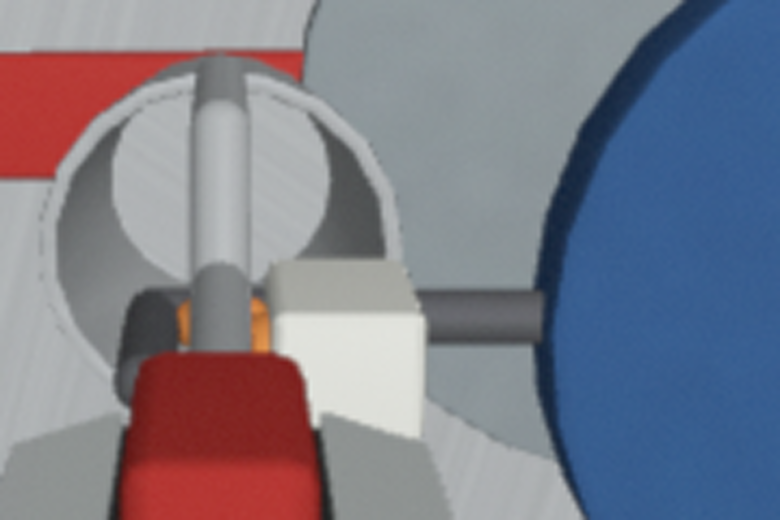

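Call:
arm_command(slide=[[0,0.2,0],[0,0.4,0],[0,0.6,0],[0,0.8,0],[0,0.8,0]], yaw=[0,0,0,0,0], jaw=[1,1,1,1,1])

```text
time_s: 13.05
tcp_pos: [0.4702, 0.0581, 0.4392]
orientation: [-0.563, 0.564, -0.427, 0.427]
ft_force: [-3.6, -0.9, -3.5]
opening: 0.19
```

Call:
arm_command(slide=[[0,0.1,0],[0,0.2,0],[0,0.3,0],[0,0.3,0],[0,0.3,0]], yaw=[0,0,0,0,0], jaw=[1,1,1,1,1])

```text
time_s: 13.47
tcp_pos: [0.4703, 0.0582, 0.4364]
orientation: [-0.563, 0.564, -0.427, 0.427]
ft_force: [-4.4, -1.8, -1.7]
opening: 0.187
```

Run:
```python
from h import *
im=snap("wrist","w12"); s=st(); crop(im,(270,180,450,300),"w12c")
```

```text
t 13.517 tcp [0.4703 0.0582 0.4364] f [-4.58 -1.7  -2.86] tq [-0.38  1.28  0.03] op 0.191
[[0.271, -0.001, 0.963], [-0.963, -0.0, 0.271], [-0.0, -1.0, -0.001]] q [ 0.29   0.102 -0.58   1.974  0.063  1.085 -0.043]
```

View pics/w12c.png

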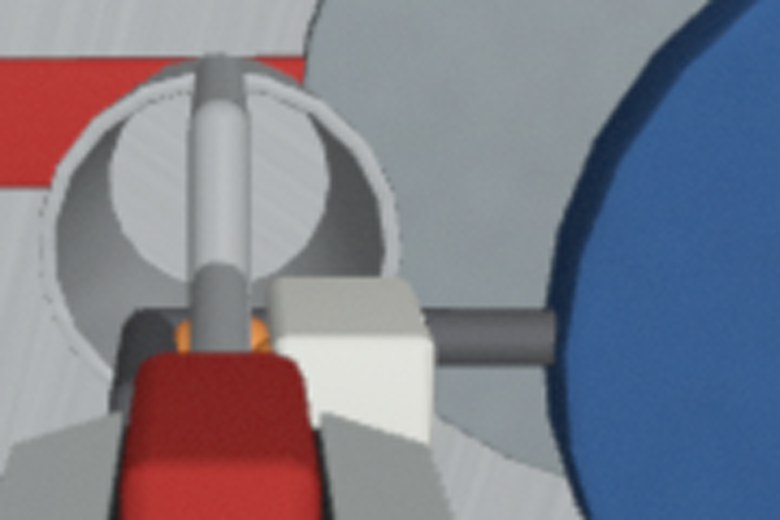

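Call:
arm_command(slide=[[0,0.1,0],[0,0.2,0],[0,0.2,0],[0,0.2,0],[0,0.2,0]], yaw=[0,0,0,0,0], jaw=[1,1,1,1,1])

```text
time_s: 13.93
tcp_pos: [0.4704, 0.0582, 0.4344]
orientation: [-0.563, 0.564, -0.427, 0.427]
ft_force: [-4.5, -1.7, -2.5]
opening: 0.188
```

Run:
```python
from h import *
s=st()
for i in range(4):
    bot.capture("scene"); s=bot.observe(); print(np.round(s["ft_force"],2),np.round(s["ft_torque"],2))
im=snap("wrist","w13"); crop(im,(270,180,450,300),"w13c")
```

```text
t 13.933 tcp [0.4704 0.0582 0.4344] f [-4.54 -1.72 -2.49] tq [-0.44  1.35  0.01] op 0.188
[[0.271, -0.001, 0.963], [-0.963, -0.0, 0.271], [-0.0, -1.0, -0.001]] q [ 0.289  0.104 -0.58   1.976  0.064  1.08  -0.044]
[-4.72 -1.13 -2.1 ] [-0.39  1.39 -0.03]
[-4.82 -0.93 -3.24] [-0.44  1.36 -0.02]
[-4.35 -1.13 -2.73] [-0.44  1.34  0.03]
[-4.49 -2.37 -3.1 ] [-0.44  1.38  0.05]
```

View pics/w13c.png

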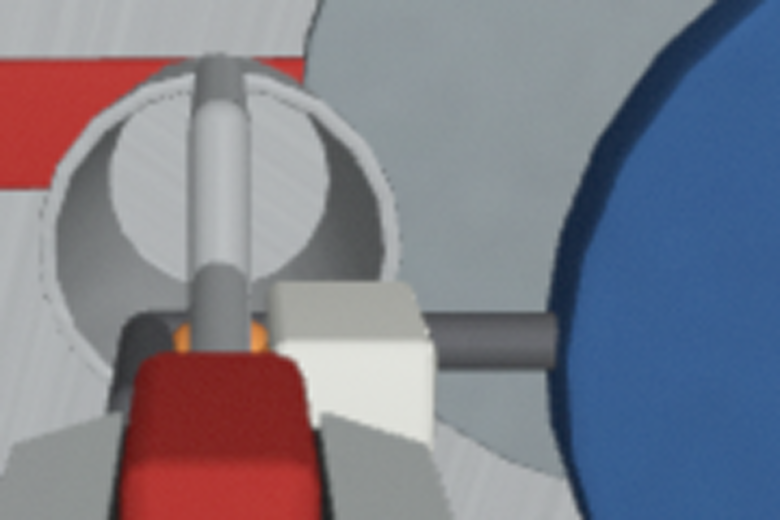

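Call:
arm_command(slide=[[0,0.1,0],[0,0.2,0],[0,0.2,0],[0,0.2,0],[0,0.2,0]], yaw=[0,0,0,0,0], jaw=[1,1,1,1,1])

```text
time_s: 14.6
tcp_pos: [0.4703, 0.0582, 0.4323]
orientation: [-0.563, 0.564, -0.427, 0.427]
ft_force: [-4.5, -1.3, -4.3]
opening: 0.188
```

```bash
cat > f.py <<'E'
from h import *
s=st(); F=[]
for i in range(3):
    bot.capture("scene"); s=bot.observe(); F.append(np.r_[s["ft_force"],s["ft_torque"]])
print(np.mean(F,0).round(2), s["tcp_pos"].round(4) if hasattr(s["tcp_pos"],'round') else s["tcp_pos"])
E
python3 f.py
```

```text
t 14.6 tcp [0.4703 0.0582 0.4323] f [-4.53 -1.29 -4.31] tq [-0.44  1.33  0.03] op 0.188
[[0.271, -0.001, 0.963], [-0.963, -0.0, 0.271], [-0.0, -1.0, -0.001]] q [ 0.289  0.106 -0.58   1.979  0.066  1.076 -0.046]
[-4.71 -0.97 -4.21 -0.45  1.35 -0.01] [0.4703 0.0581 0.4323]
```

Call:
arm_command(slide=[[0,0.1,0],[0,0.2,0],[0,0.2,0],[0,0.2,0],[0,0.2,0]], yaw=[0,0,0,0,0], jaw=[1,1,1,1,1])

```text
time_s: 15.17
tcp_pos: [0.4704, 0.0582, 0.4303]
orientation: [-0.563, 0.564, -0.427, 0.427]
ft_force: [-4.8, -0.9, -6.4]
opening: 0.187
```

```bash
python3 f.py
```

```text
t 15.167 tcp [0.4704 0.0582 0.4303] f [-4.75 -0.9  -6.36] tq [-0.43  1.24  0.03] op 0.187
[[0.271, -0.001, 0.963], [-0.963, -0.0, 0.271], [-0.0, -1.0, -0.001]] q [ 0.288  0.108 -0.58   1.981  0.067  1.072 -0.047]
[-4.9  -1.   -6.21 -0.44  1.25 -0.01] [0.4704 0.0582 0.4304]
```

Call:
arm_command(slide=[[0,0.1,0],[0,0.2,0],[0,0.2,0],[0,0.2,0],[0,0.2,0]], yaw=[0,0,0,0,0], jaw=[1,1,1,1,1])

```text
time_s: 15.73
tcp_pos: [0.4705, 0.0582, 0.4286]
orientation: [-0.564, 0.564, -0.427, 0.427]
ft_force: [-4.9, -0.2, -7.0]
opening: 0.19
```

```bash
python3 f.py
```

```text
t 15.733 tcp [0.4705 0.0582 0.4286] f [-4.92 -0.23 -7.  ] tq [-0.44  1.24 -0.02] op 0.19
[[0.271, -0.0, 0.963], [-0.963, -0.0, 0.271], [-0.0, -1.0, -0.0]] q [ 0.288  0.11  -0.58   1.983  0.069  1.067 -0.049]
[-4.82 -1.9  -8.15 -0.41  1.21 -0.01] [0.4705 0.0582 0.4286]
```

Call:
arm_command(slide=[[0,0.1,0],[0,0.15,0],[0,0.15,0],[0,0.15,0],[0,0.15,0]], yaw=[0,0,0,0,0], jaw=[1,1,1,1,1])

```text
time_s: 16.3
tcp_pos: [0.4706, 0.0582, 0.4272]
orientation: [-0.564, 0.564, -0.427, 0.427]
ft_force: [-4.2, -0.9, -5.8]
opening: 0.188
```

```bash
python3 f.py
python3 - <<'E'
from h import *
im=snap("wrist","w14"); crop(im,(270,180,450,300),"w14c")
im=snap("scene","s14"); crop(im,(310,180,410,270),"s14c")
E
```

```text
t 16.3 tcp [0.4706 0.0582 0.4272] f [-4.23 -0.91 -5.82] tq [-0.39  1.1   0.01] op 0.188
[[0.271, -0.0, 0.963], [-0.963, 0.0, 0.271], [-0.0, -1.0, -0.0]] q [ 0.287  0.111 -0.58   1.985  0.07   1.064 -0.05 ]
[-3.72 -1.4  -5.89 -0.37  1.1  -0.01] [0.4705 0.0583 0.4272]
```

View pics/w14c.png

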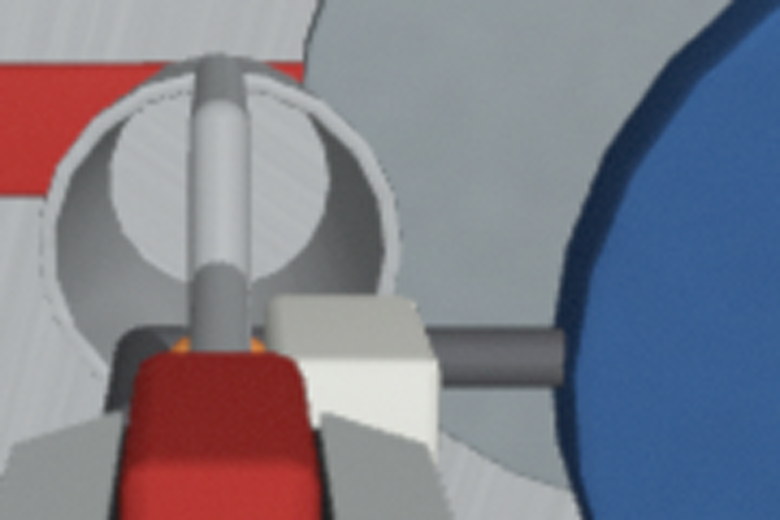

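View pics/s14c.png

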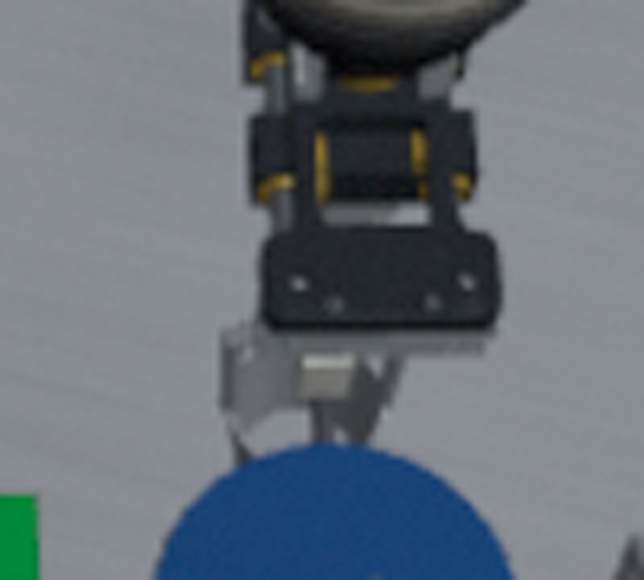

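Call:
arm_command(slide=[[0,0.1,0],[0,0.1,0],[0,0.1,0],[0,0.1,0],[0,0.1,0]], yaw=[0,0,0,0,0], jaw=[1,1,1,1,1])

```text
time_s: 16.97
tcp_pos: [0.4706, 0.0583, 0.4262]
orientation: [-0.564, 0.564, -0.427, 0.427]
ft_force: [-3.7, -0.4, -5.2]
opening: 0.191
```

```bash
python3 f.py
```

```text
t 16.967 tcp [0.4706 0.0583 0.4262] f [-3.67 -0.43 -5.16] tq [-0.34  0.94  0.02] op 0.191
[[0.271, -0.0, 0.963], [-0.963, 0.0, 0.271], [-0.0, -1.0, -0.0]] q [ 0.287  0.113 -0.58   1.986  0.07   1.062 -0.05 ]
[-3.5  -1.16 -6.11 -0.32  0.98 -0.  ] [0.4706 0.0583 0.4263]
```

Call:
arm_command(slide=[[0,0.1,0],[0,0.15,0],[0,0.15,0],[0,0.15,0],[0,0.15,0]], yaw=[0,0,0,0,0], jaw=[1,1,1,1,1])

```text
time_s: 17.53
tcp_pos: [0.4708, 0.0583, 0.4249]
orientation: [0.564, -0.563, 0.427, -0.427]
ft_force: [-0.6, 0.1, -4.6]
opening: 0.186
```

```bash
python3 f.py
```

```text
t 17.533 tcp [0.4708 0.0583 0.4249] f [-0.58  0.05 -4.59] tq [-0.05  0.01  0.05] op 0.186
[[0.271, 0.001, 0.963], [-0.963, 0.0, 0.271], [0.0, -1.0, 0.001]] q [ 0.287  0.114 -0.58   1.988  0.072  1.059 -0.052]
[-0.35  0.01 -4.3  -0.05 -0.04  0.02] [0.4707 0.0583 0.4249]
```

Call:
arm_command(slide=[[0,0.1,0],[0,0.1,0],[0,0.1,0],[0,0.1,0],[0,0.1,0]], yaw=[0,0,0,0,0], jaw=[1,1,1,1,1])

```text
time_s: 18.1
tcp_pos: [0.4706, 0.0583, 0.4238]
orientation: [0.564, -0.564, 0.427, -0.427]
ft_force: [0.2, 0.2, -2.1]
opening: 0.186
```

```bash
python3 f.py
```

```text
t 18.1 tcp [0.4706 0.0583 0.4238] f [ 0.19  0.16 -2.12] tq [ 0.02 -0.17  0.01] op 0.186
[[0.271, 0.0, 0.963], [-0.963, 0.0, 0.271], [0.0, -1.0, 0.0]] q [ 0.286  0.115 -0.58   1.989  0.072  1.057 -0.052]
[ 0.36  0.23 -2.53  0.04 -0.18  0.  ] [0.4706 0.0583 0.4237]
```

Call:
arm_command(slide=[[0,0.1,0],[0,0.1,0],[0,0.1,0],[0,0.1,0],[0,0.1,0]], yaw=[0,0,0,0,0], jaw=[1,1,1,1,1])

```text
time_s: 18.67
tcp_pos: [0.4706, 0.0583, 0.4227]
orientation: [-0.564, 0.564, -0.427, 0.427]
ft_force: [1.2, 0.5, -1.3]
opening: 0.186
```

```bash
python3 f.py
```

```text
t 18.667 tcp [0.4706 0.0583 0.4227] f [ 1.19  0.54 -1.31] tq [ 0.04 -0.2  -0.04] op 0.186
[[0.271, 0.0, 0.963], [-0.963, -0.0, 0.271], [0.0, -1.0, 0.0]] q [ 0.286  0.116 -0.58   1.991  0.073  1.055 -0.053]
[ 0.25  0.5  -1.78  0.06 -0.2   0.  ] [0.4706 0.0582 0.4227]
```

Call:
arm_command(slide=[[0,0.1,0],[0,0.1,0],[0,0.1,0],[0,0.1,0],[0,0.1,0]], yaw=[0,0,0,0,0], jaw=[1,1,1,1,1])

```text
time_s: 19.23
tcp_pos: [0.4706, 0.0583, 0.4222]
orientation: [0.564, -0.564, 0.427, -0.427]
ft_force: [-2.7, -1.6, 7.9]
opening: 0.183
```

```bash
python3 f.py
```

```text
t 19.233 tcp [0.4706 0.0583 0.4222] f [-2.66 -1.58  7.85] tq [-0.1   0.69  0.04] op 0.183
[[0.271, 0.0, 0.963], [-0.963, -0.0, 0.271], [0.0, -1.0, 0.0]] q [ 0.286  0.117 -0.58   1.991  0.074  1.053 -0.054]
[-2.69 -0.44  7.21 -0.17  0.63  0.01] [0.4706 0.0583 0.4222]
```

```bash
python3 - <<'E'
from hook import *
im=snap("wrist","w15"); crop(im,(270,180,450,300),"w15c")
im=snap("scene","s15"); crop(im,(270,180,450,350),"s15c")
im=snap("top","t15"); s=bot.observe(); m=cm("wrist"); Rm=rot(s["orientation"]).as_matrix()
for h in (.004,.008,.012):
    a=np.radians(195.7); u=np.array([np.cos(a),np.sin(a)]); 
    # pts in tool frame: rod at tool z=40mm (x=0), block
    print(h,proj("",[s["tcp_pos"]+Rm@np.array([0,s["tcp_pos"][2]-(z+h),dz]) for z,dz in ((.166,.035),(.166,.045),(.196,.016))],m).round(1).tolist())
E
python3 ang.py scene pics/s15.png top pics/t15.png
```

```text
0.004 [[381.3, 260.7], [398.5, 260.7], [352.6, 278.2]]
0.008 [[382.3, 262.8], [399.7, 262.8], [353.2, 280.9]]
0.012 [[383.3, 264.9], [401.1, 264.9], [353.8, 283.7]]
scene grn [416. 265.] 185 r 0.1083 ang 107.48
scene grn [311.2 266.3] 160 r 0.1073 ang -76.44
scene org [366.7 316.4] 197 r 0.1032 ang 16.06
top grn [300.9 166.1] 151 r 0.1074 ang -73.75
top org [235.  129.5] 121 r 0.114 ang 16.05
```

View pics/w15c.png

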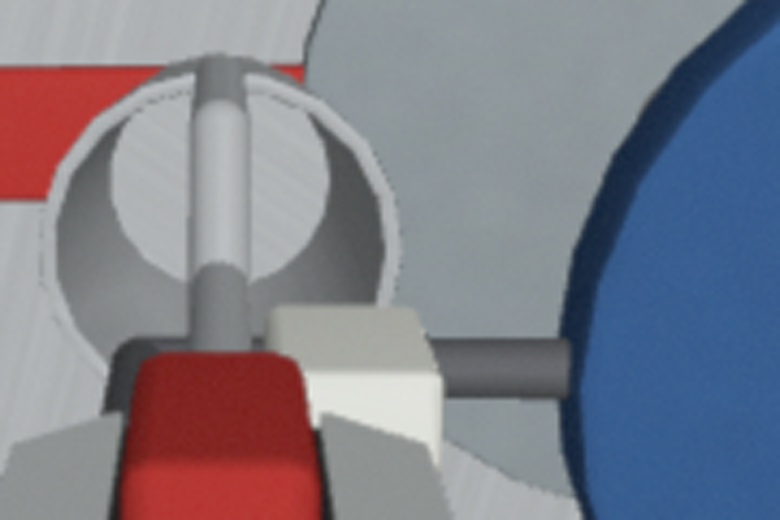

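View pics/s15c.png

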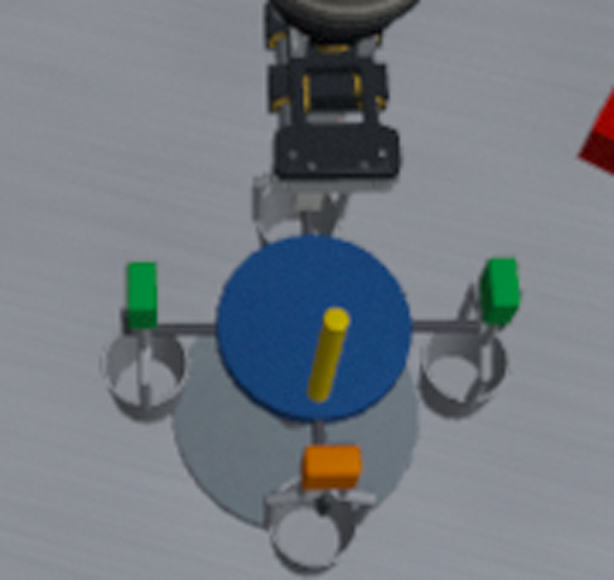

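Call:
arm_command(slide=[[0,0.03,0],[0,0.03,0],[0,0.03,0],[0,0.03,0],[0,0.03,0]], yaw=[0,0,0,0,0], jaw=[1,1,1,1,1])

```text
time_s: 19.95
tcp_pos: [0.4706, 0.0583, 0.4221]
orientation: [0.564, -0.564, 0.427, -0.427]
ft_force: [-4.2, -0.1, 11.3]
opening: 0.189
```

```bash
python3 f.py
```

```text
t 19.95 tcp [0.4706 0.0583 0.4221] f [-4.21 -0.1  11.32] tq [-0.24  0.99 -0.03] op 0.189
[[0.27, 0.001, 0.963], [-0.963, -0.0, 0.27], [0.0, -1.0, 0.001]] q [ 0.286  0.117 -0.58   1.991  0.074  1.053 -0.054]
[-3.77 -0.66 10.64 -0.26  0.98 -0.  ] [0.4706 0.0583 0.4221]
```

Call:
arm_command(slide=[[0,-0.05,0],[0,-0.09,0],[0,-0.09,0],[0,-0.09,0],[0,-0.09,0]], yaw=[0,0,0,0,0], jaw=[1,1,1,3,4])

```text
time_s: 20.52
tcp_pos: [0.4706, 0.0582, 0.4222]
orientation: [-0.564, 0.564, -0.427, 0.427]
ft_force: [0.4, -0.2, -0.1]
opening: 0.296
```

Call:
arm_command(slide=[[0,0,0],[0,0,0],[0,0,0],[0,0,0],[0,0,0]], yaw=[0,0,0,0,0], jaw=[4.5,4.5,4.5,4.5,4.5])

```text
time_s: 20.93
tcp_pos: [0.4706, 0.0583, 0.4223]
orientation: [-0.564, 0.564, -0.427, 0.427]
ft_force: [0.3, -0.4, 0.3]
opening: 0.476
```

```bash
python3 f.py;  python3 - <<'E'
from h import *
im=snap("wrist","w16")
E
```

```text
t 20.933 tcp [0.4706 0.0583 0.4223] f [ 0.35 -0.38  0.33] tq [ 0.01 -0.1   0.02] op 0.476
[[0.271, -0.0, 0.963], [-0.963, 0.0, 0.271], [-0.0, -1.0, -0.0]] q [ 0.286  0.117 -0.58   1.991  0.073  1.054 -0.053]
[-0.21  0.19  0.16  0.04 -0.13 -0.02] [0.4705 0.0583 0.4223]
```

View pics/w16.png

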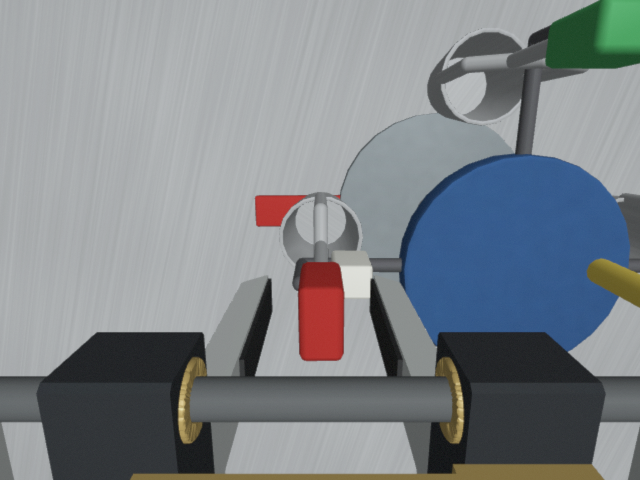

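The fingers are clear on both sides of the red grip at (321,310), and the pail hangs on the hook. Retracting straight up.

Call:
arm_command(slide=[[0,-1,0],[0,-3,0],[0,-6,0],[0,-9,0],[0,-12,0]], yaw=[0,0,0,0,0], jaw=[4.5,4.5,4.5,4.5,4.5])

```text
time_s: 21.55
tcp_pos: [0.4702, 0.0584, 0.5445]
orientation: [0.564, -0.564, 0.427, -0.427]
ft_force: [1.8, -0.6, 0.7]
opening: 0.479
```

Call:
arm_command(slide=[[3,0,0],[6,0,0],[10,0,0],[14,0,0],[18,0,0]], yaw=[0,0,0,0,0], jaw=[4.5,4.5,4.5,4.5,4.5])

```text
time_s: 21.97
tcp_pos: [0.5192, -0.1167, 0.5434]
orientation: [0.564, -0.564, 0.427, -0.427]
ft_force: [0.1, 0.7, -0.9]
opening: 0.476
```

```bash
python3 - <<'E'
from h import *
st()
im=snap("scene","s17"); crop(im,(270,180,450,350),"s17c")
im=snap("top","t17"); crop(im,(180,120,340,280),"t17c")
im=snap("wrist","w17")
E
python3 ang.py scene pics/s17.png top pics/t17.png
```

```text
t 21.967 tcp [ 0.5192 -0.1167  0.5434] f [ 0.08  0.69 -0.91] tq [ 0.02 -0.15  0.02] op 0.476
[[0.271, 0.001, 0.963], [-0.963, -0.0, 0.271], [0.001, -1.0, 0.001]] q [ 0.476  0.116 -0.412  1.717  0.049  1.317  0.329]
scene grn [416.  264.9] 184 r 0.1084 ang 107.53
scene grn [311.3 266.2] 156 r 0.1071 ang -76.54
scene org [366.8 316.4] 196 r 0.1032 ang 16.08
top grn [199.  195.5] 177 r 0.108 ang 104.75
top grn [300.8 166. ] 151 r 0.1074 ang -73.62
top org [235.1 129.6] 125 r 0.1137 ang 15.97
```

View pics/s17c.png

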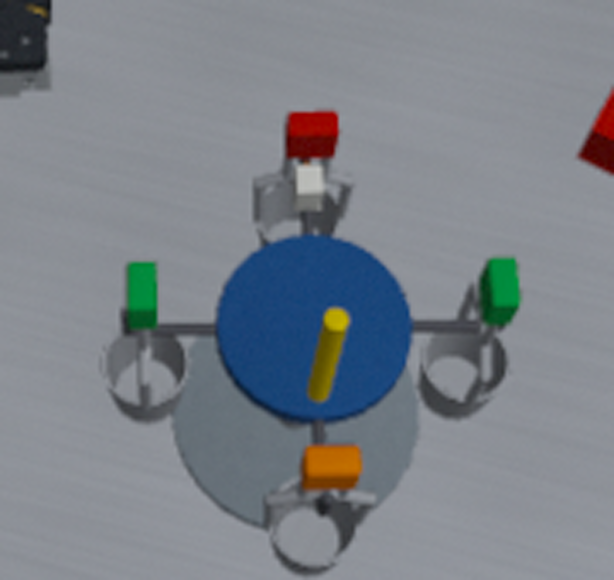

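View pics/t17c.png

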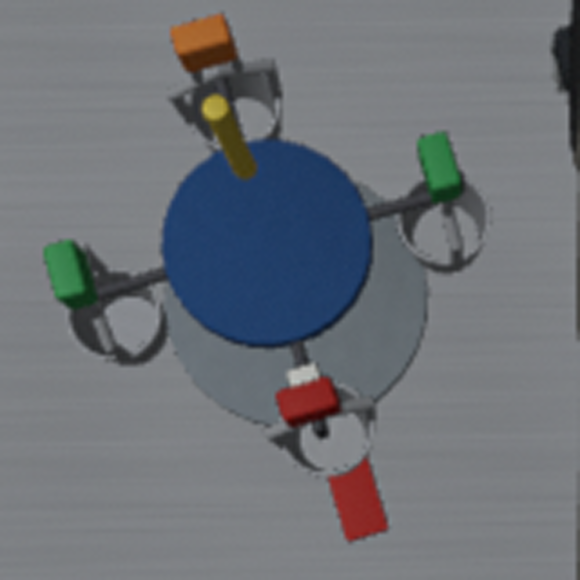

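View pics/w17.png

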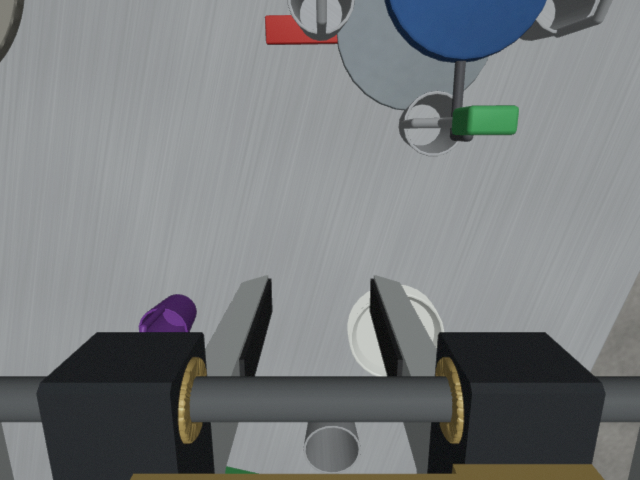

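The pail hangs symmetrically over the pointer: its red grip is at top px (265,230) and scene px (361,219). As a last check I compare its grip height with the fixed pails.

Run:
```python
from m1 import *
t=cv2.imread("pics/t17.png"); s=cv2.imread("pics/s17.png")
GRN=((50,120,40),(80,255,255)); ORG=((10,150,80),(18,255,255)); RD=((0,120,40),(8,255,255))
def c(im,box,col): b=blobs(mask(im,box,*col),1)[0]; return b[0],b[1][4]
for n,bt,bs,col in (("red",(252,218,277,240),(350,208,372,228),RD),("grnR",(290,150,312,180),(300,250,322,282),GRN),("grnL",(185,180,212,210),(405,250,428,280),GRN),("org",(225,120,250,145),(355,305,380,325),ORG)):
    a,na=c(t,bt,col); b,nb=c(s,bs,col); x,r=tri(a,b); d=x[:2]-[.574,.0872]
    print(n,x.round(4),"res",r.round(2),"r",np.hypot(*d).round(4),"ang",np.degrees(np.arctan2(d[1],d[0])).round(2),na,nb)
```

```text
red [0.4716 0.0584 0.2407] res 0.02 r 0.1064 ang -164.28 153 182
grnR [ 0.6021 -0.0159  0.2383] res 0.0 r 0.1069 ang -74.77 151 156
grnL [0.5449 0.1898 0.238 ] res 0.05 r 0.1066 ang 105.86 177 184
org [0.6779 0.1157 0.2462] res 0.17 r 0.1077 ang 15.34 125 196
```

Run:
```python
from bench import bot
print(bot.close_job(), bot.observe()["time_s"])
```

```text
the job is handed in; nothing more can be done
the job is handed in; nothing more can be done
```

The steel pail is hanging on the empty hook, pushed past the catch and seated. I handed the job in at about 22 s with the arm well clear. No verdict is reported at hand-in.

- **Carousel:** I gripped the yellow post and turned the head about 133° clockwise. The camera checks put the hook at 195.5–196°, against about 196° for the pointer, and it had not moved in the views taken after the pail was hung.
- **Hanging the pail:** I took the pail by its red grip and brought it in from outside the hook. The catch's sideways push came on while lowering, then dropped to zero. Very little push-back (about 1 N) followed until the rod stopped it, which puts the head about 12 mm above the stated heights.
- **Final push:** The wrist read about 11 N, held for about half a second. With the pail's weight that is roughly 14 N on the hook floor. I eased off before opening the fingers.
- **Last check:** The pail's grip stands at 241 mm, against 238–246 mm for the three fixed pails. It is 106 mm out from the axis at 195.7°. I did not touch the bowls, basket, cup or purple look-alike.

Two things did not agree or could not be confirmed:
- **Head height:** The first camera estimates put the head only 4–9 mm up. Touch and the later wrist picture agreed on 12 mm.
- **Catch and tongue:** The 4–11 N catch resistance never showed in the readings between steps, where the upward push stayed under about 2 N. Passing the catch is inferred from the force readings. The orange tongue and ball were hidden from view, so "home" rests on the hard stop and the matching grip height.

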